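# Make up two job kits from the stock

### The arm

A 7-joint arm with a two-finger parallel gripper is mounted at the origin on a cart in front of the work surface, level with it; the furniture and walls round the work are solid. World frame = base frame: x ahead of the robot, y to its left, z up, the work surface at z = 0. Lengths are in m, angles in rad, forces in N, time in s.
With the tool pointing down it reaches from about 0.4 to 0.85 m from the base axis. Payload 10.4 kg.
Tool frame: the origin (TCP) lies between the finger pads; the fingertips stand 19 mm ahead of it and the grasp point (between the pads) is the TCP; z points along the fingers, y is the line along which they close (so a half turn about z gives the same grasp; the last joint's range is limited). The gripper opens to 87 mm and grips with 3 to 60 N. Pads are 19 mm wide; open, the fingers measure 117 mm over their backs; the gripper's body (75 mm by 190 mm) begins 51 mm behind the grasp point.
Start: joints at [-1.318, 0.332, -0.065, 1.46, 0.022, 1.35, -0.088], TCP at [0.17, 0.601, 0.242] pointing down, gripper open.
Joint ranges: [-2.6, 2.6], [-0.5, 2.12], [-1.47, 1.34], [0.16, 2.42], [-1.27, 4.41], [0.06, 2.06], [-2.6, 2.6]. Speed limits (rad/s): [2.22, 2.22, 2.79, 2.79, 3.14, 3.14, 3.14].

### API

Orientations are given as a unit quaternion [w, x, y, z].
In Python, from bench import ctrl gives the robot as it stands.
- The arm moves only by the tool tcp_steps, called after ">>>" by a JSON object that holds its "method" and its "body". Schema: {"type":"object","properties":{"ticks":{"type":"array","items":{"type":"array","items":{"type":"array","items":{"type":"number"},"minItems":5,"maxItems":5},"minItems":1,"maxItems":10},"minItems":1,"maxItems":1},"force":{"type":"number"},"only":{"type":"string"},"quiet":{"type":"boolean"},"lines":{"type":"string"}},"required":["ticks"],"additionalProperties":false}. ticks is a list that holds a single list of rows (three levels of brackets), with 1 to 10 rows, each of 5 numbers: the finger opening in m, then dx, dy, dz in m, then a turn about the tool's z in rad; each row is the pose to reach, as a shift and turn from the pose commanded when the call began, along the tool's axes at that moment; what a row does not reach only later rows make up. A row lasts 1/10 s, in which the tool goes at most 0.05 m and 0.15 rad, less where a joint would pass 70% of its speed; a pose out of reach is approached as far as the arm can. The fingers move at their own pace and stop on an object; force is the grip in N (left out, the last holds). Time passes only in rows, so rows that do not move let the fingers close. The tool returns the time, the measured TCP pose, the force, the opening and the grip force at its end. only (a regular expression) keeps the lines of the reply that match it, lines (a string "A,B") keeps lines A to B, and quiet returns only ok. Input that does not fit is refused with a message, and nothing moves.
- ctrl.observe(): the state, without advancing time (a new reading comes with each control period).
- ctrl.read_camera(name): name is "side" or "top"; returns a dict with "pixels" (384x512x3 uint8, blue, green, red), "fovy" (degrees; the focal length in pixels is half the picture's height over the tangent of half this angle, whatever the lens; pixels are square), "cx", "cy" (the principal point, pixels), "dist" ([k1, k2, p1, p2, k3] as OpenCV has them; the pictures are not rectified), "R" (3x3) and "t" (3): a world point X has camera coordinates R X + t. Camera axes: x right, y down, z forward; pixel columns grow to the right and rows downward; lengths in m; the calibration is good to about 2 mm. A picture is of the moment at which its call begins. There is no depth.
- ctrl.job_done(): hands the job in; it is judged then, once.
The state is a dict: "t": time; "joint_positions": joint angles; "qd": joint speeds; "joint_torque": joint torques, N m; "tool_pos": TCP position; "tcp_rot": TCP orientation; "wrist_force": force on the tool from outside, world axes, zero at the start; "moment": the same for the moment, N m; "grip_width": finger opening in m; "grip_force": force on a finger pad.
Only numpy, scipy, OpenCV 4.12 (cv2) and the standard library are available. Lean on these libraries where they do the work, as an engineer would, in place of code of your own. Each camera call takes 0.05 s, during which the arm holds its last target. There are 200 camera calls.

### The job

Make up two job kits in the foam-lined trays: the yellow screw case and the green screwdriver go into their pockets in the orange tray, the black torch and the blue screwdriver into theirs in the grey tray, each lying down in its pocket on the pocket floor. The yellow case is in the middle of the stack of screw cases: lift the red one off to get it out, and leave the stack tidy again, with the red case seated squarely on the blue one where that stands. Keep the cases upright so the screws do not get mixed, and leave the red screwdriver and the yellow tape measure alone.

Things in the scene. Friction and masses are not known exactly. Their poses are not given: they have to be found in the camera images.
- tray_orange: Kit tray, orange rim and pocket floors, dark foam. 170 (own x) x 244 (own y) mm, fixed. Origin: centre of its underside, z up. Rim 15 mm high, foam surface 14, pocket floors 6 mm above the origin. Pockets: 74 (x) x 108 (y) centred at x = -36, y = 0 mm, for the yellow case; slot 46 (x) x 176 (y) at x = +44, y = 0 mm for the green driver, either way round. Keep fingertips above the foam.
- tray_grey: Kit tray, grey rim and pocket floors, dark foam. 170 (own x) x 244 (own y) mm, fixed. Origin: centre of its underside, z up. Rim 15 mm high, foam surface 14, pocket floors 6 mm above the origin. Pockets: 62 (x) x 164 (y) centred at x = -36, y = 0 mm, for the torch, either way round; slot 46 (x) x 222 (y) at x = +44, y = 0 mm for the blue driver, either way round. Keep fingertips above the foam.
- screws_red: Red screw case, on top of the stack of three. 58 (own x) x 92 (own y) x 38 mm high, 0.2 kg, loose. Origin: centre of its underside, z up. Grip its straight x sides (3 to 35 mm up). The foot (42 x 76, 3 high) of one case stands on the lid of the next, inside that lid's 3 mm rim (50 x 83 inside): stacked origins are 35 mm apart, play 3.5 mm each way.
- screws_yellow: Yellow screw case, in the middle of the stack. 58 (own x) x 92 (own y) x 38 mm high, 0.2 kg, loose. Origin: centre of its underside, z up. Grip its straight x sides (3 to 35 mm up). The foot (42 x 76, 3 high) of one case stands on the lid of the next, inside that lid's 3 mm rim (50 x 83 inside): stacked origins are 35 mm apart, play 3.5 mm each way.
- screws_blue: Blue screw case, lowest of the stack, on the bench. 58 (own x) x 92 (own y) x 38 mm high, 0.2 kg, loose. Origin: centre of its underside, z up. Grip its straight x sides (3 to 35 mm up). The foot (42 x 76, 3 high) of one case stands on the lid of the next, inside that lid's 3 mm rim (50 x 83 inside): stacked origins are 35 mm apart, play 3.5 mm each way.
- driver_green: Green cross screwdriver, 155 mm long, 0.07 kg, lying. Origin: underside at mid-length, z up. Its long axis, towards the handle end, is turned 0.25 rad from own +y towards -x (points along -0.25, 0.97). Handle 26 mm thick, 86 long; its middle, also the balance point, at x = -6, y = 33, z = 13 mm. Grip across it, fingertips only 4 mm below that middle, to clear the foam when set down.
- driver_blue: Blue long screwdriver, 200 mm long, 0.11 kg, lying. Origin: underside at mid-length, z up. Its long axis, towards the handle end, points along own +y (turned 0.04 rad towards -x). Handle 29 mm thick, 100 long; its middle, also the balance point, at x = 0, y = 47, z = 15 mm. Grip across it, fingertips only 5 mm below that middle, to clear the foam when set down.
- torch: Black torch, orange switch on top, 145 mm long, 0.2 kg, lying. Origin: underside at mid-length, z up. Its long axis, towards the head, is turned 0.26 rad from own +x towards -y (points along 0.97, -0.26). Grip across the 34 mm thick barrel at x = 0, y = 1 mm (balance point; middle 22 mm up, switch to 43 mm), fingertips 10 mm below the middle. Head 43 mm thick.
- driver_red: Bystander: red flat screwdriver, 198 mm long, 30 mm high, lying on the bench. Origin: underside at mid-length, z up. Not wanted for either kit; leave it where it lies.
- tape_measure: Bystander: yellow tape measure with a black disc on top, 71 x 82 x 32 mm, lying at the back of the bench near the drill bit stand. Origin: centre of its underside. Leave it where it lies.

How it is judged:
By the outcome, as a careful person would: the job done as asked, in the order asked, and still so for the second after the job is handed in, with the robot touching nothing.
It also fails if it takes over 152 s, if anything falls off the work surface, if the arm or the gripper's body presses on something with over 40 N, if the wrist force passes 120 N, or if a joint passes its speed limit or range.

## Working session

There is one attempt and no reset: what is moved stays moved. The work goes in short steps, Python scripts to look and compute and a tool call to move; the robot and the scene stay as the last step left them, time stands still between calls to the robot, and variables do not carry over. Pictures are saved under pics/ and viewed, at most 14 in all, crops included, and the job is handed in when it is done.

```bash
ls; mkdir -p pics; cat > h.py <<'E'
import numpy as np, cv2
from bench import ctrl
def cam(n):
    c=ctrl.read_camera(n); p=np.array(c["pixels"]); f=p.shape[0]/2/np.tan(np.radians(c["fovy"])/2)
    c["K"]=np.array([[f,0,c["cx"]],[0,f,c["cy"]],[0,0,1]]); c["R"]=np.array(c["R"]); c["t"]=np.array(c["t"]); c["D"]=np.array(c["dist"],float); c["img"]=p
    return c
def ray(c,uv):
    u=cv2.undistortPoints(np.array(uv,float).reshape(-1,1,2),c["K"],c["D"]).reshape(-1,2)
    d=np.c_[u,np.ones(len(u))]@c["R"]; return -c["R"].T@c["t"],d
def plane(c,uv,z):
    o,d=ray(c,uv); return o+d*((z-o[2])/d[:,2])[:,None]
def proj(c,X):
    return cv2.projectPoints(np.array(X,float).reshape(-1,1,3),cv2.Rodrigues(c["R"])[0],c["t"],c["K"],c["D"])[0].reshape(-1,2)
def tri(c1,uv1,c2,uv2):
    o1,d1=ray(c1,uv1);o2,d2=ray(c2,uv2);d1=d1[0];d2=d2[0]
    s=np.linalg.lstsq(np.c_[d1,-d2],o2-o1,rcond=None)[0]; a=o1+s[0]*d1;b=o2+s[1]*d2
    return (a+b)/2,np.linalg.norm(a-b)
E
python3 - <<'E'
from h import *
print(ctrl.observe())
for n in("side","top"):
    c=cam(n); cv2.imwrite(f"pics/{n}0.png",cv2.resize(c["img"],None,fx=1.5625,fy=1.5625,interpolation=cv2.INTER_CUBIC)); cv2.imwrite(f"pics/raw_{n}0.png",c["img"]); print(n,c["K"],c["D"],-c["R"].T@c["t"],c["R"])
E
```

```text
bench.py
pics
{'t': 0.0, 'joint_positions': array([-1.3176095 ,  0.33287046, -0.06469404,  1.46091129,  0.02161892,
        1.34988791, -0.08845987]), 'qd': array([-0.00160617,  0.00031679,  0.00209676, -0.00035671, -0.00077301,
        0.00187226, -0.00112799]), 'joint_torque': array([-2.75783659e-04, -6.23248529e+01,  2.47785717e-02, -3.89922881e+01,
       -6.12023799e-02,  3.93768889e-02,  1.69224568e-04]), 'tool_pos': array([0.17010936, 0.60104788, 0.24076913]), 'tcp_rot': array([-5.36416737e-05,  1.37427578e-01,  9.90511577e-01, -6.88380128e-04]), 'wrist_force': array([ 0.29888511, -0.47367634, -0.01240534]), 'moment': array([-0.05035252, -0.03112952, -0.01114781]), 'grip_force': 0.0, 'grip_width': 0.08726981977213534}
side [[360.12039126   0.         254.23146976]
 [  0.         360.12039126 189.58317823]
 [  0.           0.           1.        ]] [-0.06263121  0.          0.          0.          0.        ] [0.44808623 0.91311325 0.59049463] [[-0.98815719 -0.15268592 -0.01524427]
 [-0.06189804  0.48754491 -0.87090102]
 [ 0.14040659 -0.85964351 -0.49122196]]
top [[452.57325876   0.         257.56947772]
 [  0.         452.57325876 186.47152617]
 [  0.           0.           1.        ]] [-0.15028692  0.          0.          0.          0.        ] [ 0.01759961 -0.08962259  1.25650941] [[ 0.14918609 -0.98879769 -0.00475871]
 [-0.88593328 -0.13152577 -0.44477319]
 [ 0.43916481  0.07056987 -0.8956306 ]]
```

View pics/side0.png

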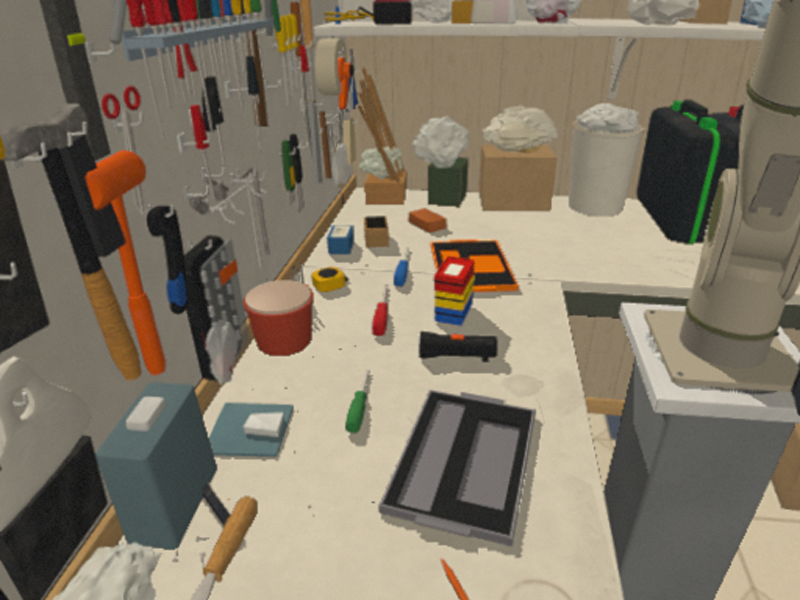

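View pics/top0.png

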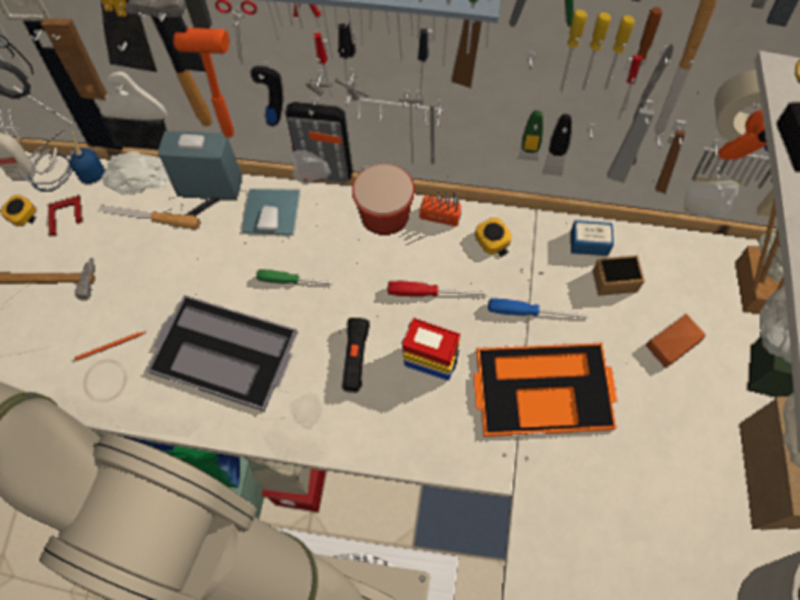

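Both views show everything. In the top picture, at 800-px scale, I see the stack at (432,345), torch (355,352), green driver (290,278), blue driver (535,310), orange tray (547,390) and grey tray (222,350). The red driver is at (412,290) and the tape at (493,235). Next I segment and measure.

```bash
cat > m.py <<'E'
from h import *
def mask(c,box,lo,hi):
    hsv=cv2.cvtColor(c["img"],cv2.COLOR_BGR2HSV); m=cv2.inRange(hsv,np.array(lo),np.array(hi)); x0,y0,x1,y1=[int(v/1.5625) for v in box]
    z=np.zeros_like(m); z[y0:y1,x0:x1]=m[y0:y1,x0:x1]
    n,l,s,_=cv2.connectedComponentsWithStats(z); k=1+np.argmax(s[1:,4]); return (l==k).astype(np.uint8)
def rect(c,m,z):
    k=cv2.findContours(m,cv2.RETR_EXTERNAL,cv2.CHAIN_APPROX_NONE)[0]; k=max(k,key=cv2.contourArea).reshape(-1,2)
    P=plane(c,k,z)[:,:2]; r=cv2.minAreaRect((P*1000).astype(np.float32)); return r,cv2.boxPoints(r)
E
cat > a.py <<'E'
from m import *
T=cam("top");S=cam("side")
G=dict(green=((40,80,30),(85,255,255),(250,260,340,300),(335,360,380,445),.013),
 blue=((100,110,50),(125,255,255),(480,285,600,330),(385,240,415,295),.015),
 redd=((0,140,60),(8,255,255),(380,275,460,305),(360,280,395,345),.015),
 stackred=((0,140,60),(8,255,255),(395,310,465,370),(430,250,480,300),.108),
 yellow=((20,120,80),(32,255,255),(395,310,465,385),(430,250,480,330),.06),
 stblue=((100,110,40),(125,255,255),(395,310,465,385),(430,250,480,330),.02),
 torch=((0,0,0),(180,255,75),(335,310,375,400),(410,325,505,365),.022),
 switch=((3,150,90),(14,255,255),(335,335,375,365),(440,328,475,345),.043),
 ofloor=((5,180,120),(16,255,255),(505,375,590,430),(430,240,520,280),.006),
 oslot=((5,180,120),(16,255,255),(485,350,595,382),(430,240,520,280),.006),
 ofoam=((0,0,0),(180,255,75),(470,335,620,440),(430,235,525,295),.014),
 gfoam=((0,0,0),(180,255,62),(140,290,300,415),(375,385,540,545),.014))
viz={}
for n,(lo,hi,bt,bs,z) in G.items():
    ce=[]
    for q,(c,b) in enumerate(((T,bt),(S,bs))):
        m=mask(c,b,lo,hi); r,bx=rect(c,m,z); M=cv2.moments(m,True); uv=(M["m10"]/M["m00"],M["m01"]/M["m00"]); ce.append(uv)
        print(n,"TS"[q],int(M["m00"]),"uv",np.round(uv,1),"ctr",np.round(r[0],1),"size",np.round(r[1],1),"ang",round(r[2],1),np.round(bx).astype(int).tolist() if 'foam' in n or 'st' in n else '')
        c.setdefault("v",c["img"].copy())[m>0]=(255,0,255)
    print("   tri",[np.round(v,4) for v in tri(T,ce[0],S,ce[1])])
v=np.hstack([T["v"][170:300,80:410],]); cv2.imwrite("pics/m1.png",np.vstack([cv2.resize(T["v"][150:290,80:410],(800,340)),cv2.resize(S["v"][150:352,225:350],(800,250))])[:590])
E
python3 a.py
```

```text
green T 163 uv [176.6 176.8] ctr [625.  261.1] size [24.7 79.8] ang 8.3 
green S 215 uv [227.3 263.6] ctr [623.2 264. ] size [22.7 94.3] ang 5.5 
   tri [array([0.624 , 0.2641, 0.0098]), np.float64(0.002)]
blue T 237 uv [327.6 196.3] ctr [ 624.4 -209.9] size [28.4 95.3] ang 1.4 
blue S 93 uv [256.2 174.7] ctr [ 622.7 -203.8] size [ 22.3 116.6] ang 5.2 
   tri [array([ 0.6245, -0.2073,  0.0118]), np.float64(0.003)]
redd T 212 uv [263.3 184.1] ctr [637.5  -8.6] size [27.5 95.2] ang 8.4 
redd S 111 uv [243.2 202.1] ctr [634.5 -12.1] size [24.5 99.8] ang 7.3 
   tri [array([ 0.6342, -0.0081,  0.0183]), np.float64(0.002)]
stackred T 525 uv [276. 219.] ctr [491.3 -62.1] size [90.6 63.7] ang 78.3 [[451, -100], [513, -113], [532, -24], [469, -11]]
stackred S 378 uv [290.2 175.7] ctr [493.  -32.8] size [148.7  70.4] ang 85.2 [[452, -104], [522, -110], [534, 38], [464, 44]]
   tri [array([ 0.4969, -0.0635,  0.0892]), np.float64(0.0013)]
yellow T 138 uv [274.1 231.8] ctr [469.7 -63.5] size [33.6 93.5] ang 6.4 
yellow S 232 uv [290.4 190.4] ctr [493.8 -56.6] size [142.8  66.1] ang 79.1 
   tri [
[... 1162 characters left out ...]
  tri [array([ 0.4641, -0.2594,  0.039 ]), np.float64(0.0691)]
ofoam T 2109 uv [348.9 248.9] ctr [ 470.2 -282.7] size [155.6 230.1] ang 10.7 [[372, -184], [415, -410], [568, -381], [525, -155]]
ofoam S 467 uv [306.1 166.2] ctr [ 468.1 -279.7] size [152.8 222.5] ang 11.9 [[370, -186], [416, -404], [566, -373], [520, -155]]
   tri [array([ 0.4565, -0.2801,  0.0227]), np.float64(0.013)]
gfoam T 1801 uv [142.2 224.9] ctr [454.  331.8] size [231.8 158.9] ang 80.8 [[357, 230], [514, 205], [551, 434], [394, 459]]
gfoam S 2807 uv [297.6 296.6] ctr [452.  332.9] size [232.6 159.2] ang 80.5 [[354, 231], [511, 205], [550, 434], [393, 461]]
   tri [array([ 0.4527,  0.3352, -0.0025]), np.float64(0.0064)]
```

View pics/m1.png

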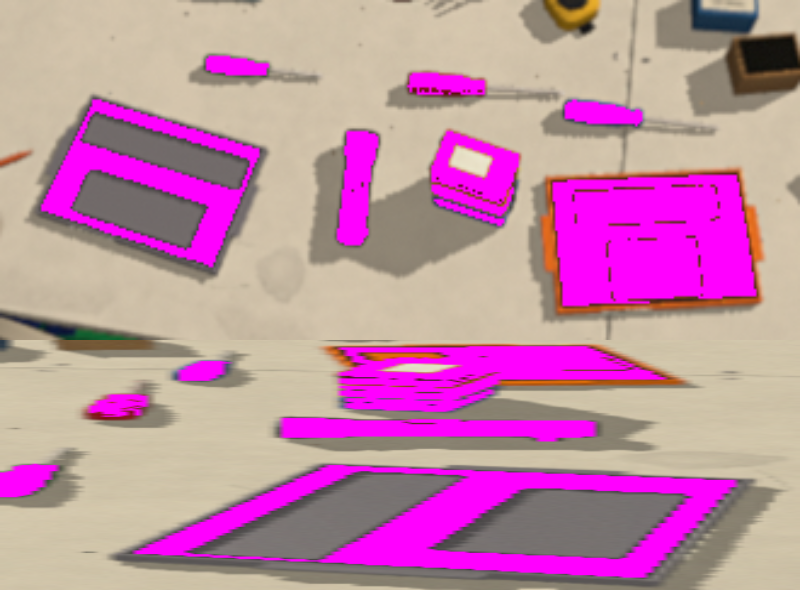

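Masks are clean: both trays, the torch, the drivers and the stack are well covered, and sizes and heights match the text. Next I refine the stack and check for a free parking spot for the red case.

```bash
cat > g.py <<'E'
# usage: g.py x y z closing_deg : shift in tool axes and turn
from h import *; import sys
from scipy.spatial.transform import Rotation as Ro
o=ctrl.observe(); q=o["tcp_rot"]; R=Ro.from_quat([q[1],q[2],q[3],q[0]]).as_matrix()
x,y,z,a=map(float,sys.argv[1:5]); d=R.T@(np.array([x,y,z])-o["tool_pos"])
cur=np.degrees(np.arctan2(R[1,1],R[0,1])); w=(a-cur+90)%180-90
print("t",round(o["t"],2),"tcp",o["tool_pos"].round(4),"close",round(cur,1),"tilt",R[:,2].round(3),"d",d.round(4),"turn",round(-np.radians(w),3),"or",round(-np.radians(w-180 if w>0 else w+180),3),"j",o["joint_positions"].round(2),"F",o["wrist_force"].round(1),"w",round(o["grip_width"],4))
E
python3 - <<'E'
from m import *
T=cam("top");S=cam("side")
s=1.5625
for n,p in dict(tub=[(352,212),(385,232),(413,212)],mat=[(243,232),(293,235)],stand=[(421,220),(460,223)],edge=[(10,430),(300,450)],tip_red=[(484,295)],tip_green=[(330,284)],tip_blue=[(585,318)],tape=[(493,250)],woodbox=[(600,290)]).items(): print(n,plane(T,np.array(p)/s,0)[:,:2].round(3).tolist())
t=mask(T,(405,315,455,360),(0,0,170),(180,70,255));u=mask(S,(440,258,470,280),(0,0,150),(180,70,255))
ce=[]
for c,m in((T,t),(S,u)):
    r,b=rect(c,m,.108);M=cv2.moments(m,True);ce.append((M["m10"]/M["m00"],M["m01"]/M["m00"]));print(M["m00"],r)
print("label",tri(T,ce[0],S,ce[1]))
# top corners of red / bottom of blue: silhouettes
for c,b in((T,(395,310,465,385)),(S,(430,250,480,330))):
    hsv=cv2.cvtColor(c["img"],cv2.COLOR_BGR2HSV);x0,y0,x1,y1=[int(v/s) for v in b]
    m=np.zeros(hsv.shape[:2],np.uint8);m[y0:y1,x0:x1]=(hsv[y0:y1,x0:x1,1]>140)*255
    k=max(cv2.findContours(m,cv2.RETR_EXTERNAL,cv2.CHAIN_APPROX_NONE)[0],key=cv2.contourArea)
    p=cv2.approxPolyDP(cv2.convexHull(k),2.0,True).reshape(-1,2);print(p.tolist());print("z108",(plane(c,p,.108)[:,:2]*1000).round().tolist());print("z0",(plane(c,p,0)[:,:2]*1000).round().tolist())
E
python3 g.py 0.494 -0.0625 0.2 -11.7
```

```text
tub [[0.803, 0.142], [0.764, 0.066], [0.821, 0.015]]
mat [[0.722, 0.36], [0.73, 0.254]]
stand [[0.804, -0.004], [0.809, -0.086]]
edge [[0.23, 0.709], [0.291, 0.145]]
tip_red [[0.649, -0.152]]
tip_green [[0.629, 0.155]]
tip_blue [[0.629, -0.354]]
tape [[0.754, -0.16]]
woodbox [[0.695, -0.382]]
203.0 ((525.0281372070312, -55.29020690917969), (36.344085693359375, 86.50830841064453), 8.501089096069336)
50.0 ((496.0565185546875, -49.756813049316406), (39.34049987792969, 23.542137145996094), 77.99470520019531)
label (array([ 0.5123791 , -0.05749721,  0.11254046]), np.float64(0.03552643901037878))
[[264, 204], [293, 213], [291, 229], [286, 238], [259, 229], [258, 218]]
z108 [[530.0, -25.0], [514.0, -108.0], [467.0, -108.0], [439.0, -98.0], [454.0, -22.0], [486.0, -15.0]]
z0 [[578.0, -19.0], [561.0, -110.0], [509.0, -110.0], [479.0, -99.0], [495.0, -16.0], [530.0, -8.0]]
[[276, 160], [306, 163], [306, 186], [294, 207], [279, 204]]
z108 [[546.0, -130.0], [451.0, -119.0], [447.0, 31.0], [474.0, 144.0], [512.0, 135.0]]
z0 [[568.0, -363.0], [452.0, -350.0], [447.0, -167.0], [479.0, -28.0], [526.0, -40.0]]
t 0.3 tcp [0.1702 0.6013 0.2413] close 74.2 tilt [-0. -0. -1.] d [-0.4924 -0.5505  0.0415] turn 1.499 or -1.642 j [-1.32  0.33 -0.06  1.46  0.02  1.35 -0.09] F [ 0.6 -0.   0.1] w 0.0872
```

>>> {"method": "tcp_steps", "body": {"ticks": [[[0.087, -0.25, -0.275, 0, 0.75], [0.087, -0.25, -0.275, 0, 0.75], [0.087, -0.25, -0.275, 0, 0.75], [0.087, -0.25, -0.275, 0, 0.75], [0.087, -0.25, -0.275, 0, 0.75], [0.087, -0.492, -0.55, 0, 1.5], [0.087, -0.492, -0.55, 0, 1.5], [0.087, -0.492, -0.55, 0, 1.5], [0.087, -0.492, -0.55, 0, 1.5], [0.087, -0.492, -0.55, 0, 1.5]]], "force": 15}}

```text
t: 1.3
tool_pos: [0.3908, 0.1505, 0.2418]
tcp_rot: [-0.0, 0.778, 0.629, 0.001]
wrist_force: [1.2, 0.6, 0.1]
grip_width: 0.0869
grip_force: 0.0
```

```bash
python3 g.py 0.494 -0.0625 0.101 -11.7
```

```text
t 1.3 tcp [0.3908 0.1505 0.2418] close -12.1 tilt [ 0.001  0.001 -1.   ] d [-0.1868  0.1455  0.1407] turn -0.007 or 3.135 j [-0.87 -0.16  0.36  1.98  0.06  1.31 -0.74] F [1.2 0.6 0.1] w 0.0869
```

>>> {"method": "tcp_steps", "body": {"ticks": [[[0.087, -0.187, 0.146, 0, 0], [0.087, -0.187, 0.146, 0, 0], [0.087, -0.187, 0.146, 0, 0], [0.087, -0.187, 0.146, 0, 0], [0.087, -0.187, 0.146, 0, 0], [0.087, -0.187, 0.146, 0, 0], [0.087, -0.187, 0.146, 0, 0], [0.087, -0.187, 0.146, 0, 0]]]}}

```text
t: 2.1
tool_pos: [0.4949, -0.0591, 0.2414]
tcp_rot: [-0.0, 0.775, 0.632, 0.0]
wrist_force: [-0.3, 0.7, 0.3]
grip_width: 0.0871
grip_force: 0.0
```

```bash
python3 g.py 0.494 -0.0625 0.101 -11.7
```

```text
t 2.1 tcp [ 0.4949 -0.0591  0.2414] close -11.7 tilt [-0.     0.001 -1.   ] d [-0.0036 -0.0002  0.1404] turn 0.001 or -3.141 j [-0.65  0.03  0.7   1.82 -0.02  1.3  -0.15] F [-0.3  0.7  0.3] w 0.0871
```

>>> {"method": "tcp_steps", "body": {"ticks": [[[0.087, -0.003, 0, 0.045, 0], [0.087, -0.003, 0, 0.09, 0], [0.087, -0.003, 0, 0.115, 0], [0.087, -0.003, 0, 0.13, 0], [0.087, -0.003, 0, 0.14, 0], [0.087, -0.003, 0, 0.14, 0], [0.087, -0.003, 0, 0.14, 0]]]}}

```text
t: 2.8
tool_pos: [0.495, -0.0627, 0.1022]
tcp_rot: [0.0, 0.775, 0.631, 0.0]
wrist_force: [0.1, 0.3, 0.1]
grip_width: 0.087
grip_force: 0.0
```

```bash
python3 - <<'E'
from h import *
for n,b in(("top",(180,280,230,330)),("side",(140,230,240,340))):
    c=cam(n);cv2.imwrite(f"pics/{n}1.png",cv2.resize(c["img"][b[0]:b[1],b[2]:b[3]],None,fx=6,fy=6,interpolation=cv2.INTER_CUBIC))
a=cv2.imread("pics/top1.png");s=cv2.imread("pics/side1.png");h=600
w=np.zeros((600,a.shape[1]+s.shape[1],3),np.uint8)
w[:a.shape[0],:a.shape[1]]=a[:600];w[:min(600,s.shape[0]),a.shape[1]:]=s[:600];cv2.imwrite("pics/c1.png",w[:,:1240] if w.shape[1]<=800 else cv2.resize(w,(800,int(600*800/w.shape[1]))))
E
python3 g.py 0.494 -0.0625 0.101 -11.7
```

```text
t 2.9 tcp [ 0.4953 -0.063   0.1025] close -11.7 tilt [ 0.002  0.001 -1.   ] d [ 0.0002 -0.0014  0.0015] turn -0.0 or 3.141 j [-0.6   0.21  0.7   1.98 -0.17  1.   -0.02] F [ 0.4  0.1 -0.5] w 0.0868
```

View pics/c1.png

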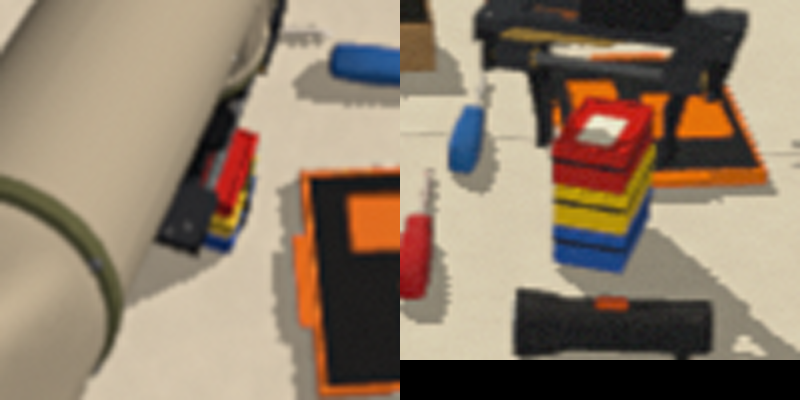

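The fingers straddle the red case in the side crop, at about (545,100) and (675,110) with the case at 553–655. Closing.

>>> {"method": "tcp_steps", "body": {"ticks": [[[0.05, 0, -0.001, 0.001, 0], [0.05, 0, -0.001, 0.001, 0], [0.05, 0, -0.001, 0.001, 0], [0.05, 0, -0.001, 0.001, 0], [0.05, 0, -0.001, 0.001, 0], [0.05, 0, -0.001, 0.001, 0]]], "force": 15}}

```text
t: 3.5
tool_pos: [0.4939, -0.0631, 0.1007]
tcp_rot: [0.0, 0.776, 0.631, 0.0]
wrist_force: [0.8, -1.5, 2.0]
grip_width: 0.0581
grip_force: 15.0
```

```bash
python3 g.py 0.494 -0.0625 0.101 -11.7
```

```text
t 3.5 tcp [ 0.4939 -0.0631  0.1007] close -11.7 tilt [ 0.001  0.    -1.   ] d [ 0.0006 -0.     -0.0003] turn -0.001 or 3.141 j [-0.6   0.22  0.7   1.99 -0.17  1.   -0.02] F [ 0.8 -1.5  2. ] w 0.0581
```

Gripped at 58.1 mm. I lift slowly at first, then go up.

>>> {"method": "tcp_steps", "body": {"ticks": [[[0.05, 0, 0, -0.01, 0], [0.05, 0, 0, -0.02, 0], [0.05, 0, 0, -0.05, 0], [0.05, 0, 0, -0.09, 0], [0.05, 0, 0, -0.1, 0], [0.05, 0, 0, -0.1, 0], [0.05, 0, 0, -0.1, 0]]], "force": 20}}

```text
t: 4.2
tool_pos: [0.4931, -0.0629, 0.1998]
tcp_rot: [-0.0, 0.776, 0.631, -0.0]
wrist_force: [-0.1, -0.0, -1.7]
grip_width: 0.0577
grip_force: 20.0
```

```bash
python3 - <<'E'
from m import *
S=cam("side");T=cam("top");cv2.imwrite("pics/raw_side2.png",S["img"]);cv2.imwrite("pics/raw_top2.png",T["img"])
cv2.imwrite("pics/c2.png",np.hstack([cv2.resize(S["img"][110:220,240:350],(400,400)),cv2.resize(T["img"][180:280,230:330],(400,400))]))
E
python3 g.py 0.70 0.14 0.2 90
```

```text
t 4.3 tcp [ 0.4928 -0.063   0.1992] close -11.7 tilt [-0.002 -0.    -1.   ] d [ 0.2409  0.1616 -0.0013] turn 1.366 or -1.776 j [-0.65  0.07  0.72  1.88 -0.05  1.21 -0.11] F [-0.1 -0.4 -1.9] w 0.0581
```

View pics/c2.png

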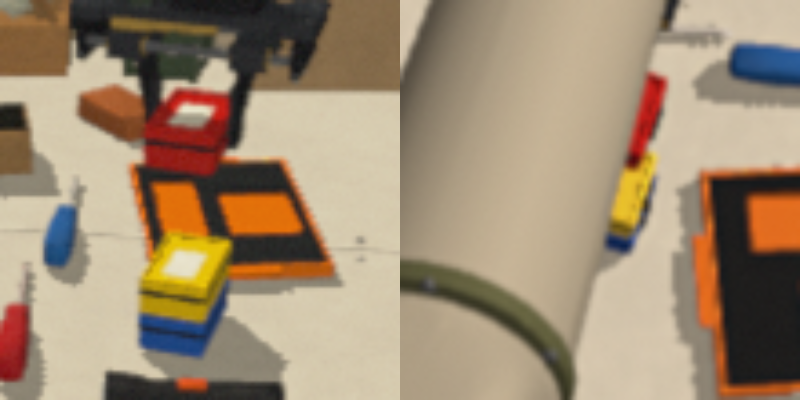

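Red was lifted alone and is level at crop (190,130); yellow stays seated on blue at (185,280). Now to the parking spot.

>>> {"method": "tcp_steps", "body": {"ticks": [[[0.05, 0.12, 0.08, 0, 0.7], [0.05, 0.12, 0.08, 0, 0.7], [0.05, 0.12, 0.08, 0, 0.7], [0.05, 0.12, 0.08, 0, 0.7], [0.05, 0.12, 0.08, 0, 0.7], [0.05, 0.241, 0.162, 0, 1.366], [0.05, 0.241, 0.162, 0, 1.366], [0.05, 0.241, 0.162, 0, 1.366], [0.05, 0.241, 0.162, 0, 1.366], [0.05, 0.241, 0.162, 0, 1.366]]]}}

```text
t: 5.3
tool_pos: [0.7012, 0.1411, 0.1971]
tcp_rot: [0.001, 1.0, -0.002, -0.002]
wrist_force: [-0.1, -0.1, -0.2]
grip_width: 0.0584
grip_force: 20.0
```

>>> {"method": "tcp_steps", "body": {"ticks": [[[0.05, 0, 0, 0, 0], [0.05, 0, 0, 0, 0]]]}}

```text
t: 5.5
tool_pos: [0.7009, 0.1396, 0.1994]
tcp_rot: [0.0, 1.0, 0.001, -0.001]
wrist_force: [-0.7, -0.4, -2.3]
grip_width: 0.058
grip_force: 20.0
```

```bash
python3 g.py 0.70 0.14 0.0315 90
```

```text
t 5.5 tcp [0.7009 0.1396 0.1994] close -89.9 tilt [-0.002 -0.001 -1.   ] d [-0.0007 -0.0005  0.1679] turn 0.002 or -3.14 j [-0.75  0.67  0.81  1.27 -0.47  1.39 -1.54] F [-0.7 -0.4 -2.3] w 0.058
```

>>> {"method": "tcp_steps", "body": {"ticks": [[[0.05, 0, 0, 0.05, 0], [0.05, 0, 0, 0.1, 0], [0.05, 0, 0, 0.14, 0], [0.05, 0, 0, 0.155, 0], [0.05, 0, 0, 0.163, 0], [0.05, 0, 0, 0.168, 0], [0.05, 0, 0, 0.168, 0], [0.05, 0, 0, 0.168, 0]]]}}

```text
t: 6.3
tool_pos: [0.7023, 0.14, 0.0344]
tcp_rot: [-0.0, 1.0, 0.0, 0.001]
wrist_force: [-0.5, -0.1, -1.3]
grip_width: 0.058
grip_force: 20.0
```

>>> {"method": "tcp_steps", "body": {"ticks": [[[0.087, 0, 0, 0, 0], [0.087, 0, 0, 0, 0], [0.087, 0, 0, 0, 0], [0.087, 0, 0, 0, 0], [0.087, 0, 0, -0.05, 0], [0.087, 0, 0, -0.1, 0], [0.087, 0, 0, -0.13, 0], [0.087, 0, 0, -0.13, 0]]]}}

```text
t: 7.1
tool_pos: [0.7036, 0.1397, 0.1683]
tcp_rot: [-0.001, 1.0, -0.0, 0.004]
wrist_force: [0.1, -0.5, -0.7]
grip_width: 0.0872
grip_force: 0.0
```

```bash
python3 g.py 0.494 -0.0628 0.17 -11.7
```

```text
t 7.1 tcp [0.7036 0.1397 0.1683] close -90.0 tilt [ 0.008  0.002 -1.   ] d [-0.2096  0.2026 -0.0037] turn -1.367 or 1.775 j [-0.75  0.69  0.8   1.31 -0.49  1.33 -1.53] F [ 0.1 -0.5 -0.7] w 0.0872
```

```bash
python3 - <<'E'
from m import *
S=cam("side");T=cam("top")
cv2.imwrite("pics/c3.png",np.hstack([cv2.resize(S["img"][150:260,200:340],(400,400)),cv2.resize(T["img"][130:270,180:320],(400,400))]))
E
```

>>> {"method": "tcp_steps", "body": {"ticks": [[[0.087, -0.11, 0.1, 0, -0.7], [0.087, -0.11, 0.1, 0, -0.7], [0.087, -0.11, 0.1, 0, -0.7], [0.087, -0.11, 0.1, 0, -0.7], [0.087, -0.11, 0.1, 0, -0.7], [0.087, -0.21, 0.203, 0, -1.367], [0.087, -0.21, 0.203, 0, -1.367], [0.087, -0.21, 0.203, 0, -1.367], [0.087, -0.21, 0.203, 0, -1.367], [0.087, -0.21, 0.203, 0, -1.367]]]}}

```text
t: 8.2
tool_pos: [0.4897, -0.0636, 0.1615]
tcp_rot: [-0.001, 0.774, 0.633, -0.0]
wrist_force: [-0.3, 1.3, 0.3]
grip_width: 0.0869
grip_force: 0.0
```

>>> {"method": "tcp_steps", "body": {"ticks": [[[0.087, 0, 0, 0, 0], [0.087, 0, 0, 0, 0]]]}}

```text
t: 8.4
tool_pos: [0.4908, -0.0628, 0.1617]
tcp_rot: [-0.0, 0.776, 0.631, -0.001]
wrist_force: [0.8, -0.4, 0.4]
grip_width: 0.0869
grip_force: 0.0
```

```bash
python3 g.py 0.494 -0.0628 0.066 -11.7
```

```text
t 8.4 tcp [ 0.4908 -0.0628  0.1617] close -11.8 tilt [-0.002 -0.    -1.   ] d [0.0007 0.0033 0.0957] turn -0.002 or 3.14 j [-0.66  0.12  0.74  1.93 -0.09  1.13 -0.09] F [ 0.8 -0.4  0.4] w 0.0869
```

View pics/c3.png

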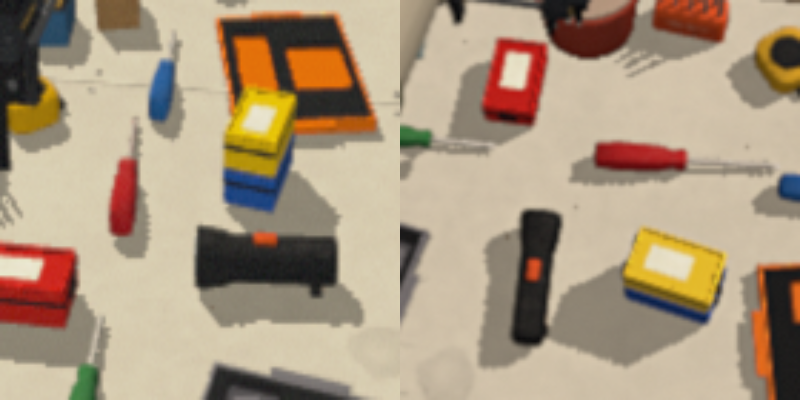

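Red stands upright at the parking spot, at top-crop (515,80). Yellow sits on blue with nothing disturbed. I descend on yellow.

>>> {"method": "tcp_steps", "body": {"ticks": [[[0.087, 0, 0.003, 0.04, 0], [0.087, 0, 0.003, 0.07, 0], [0.087, 0, 0.003, 0.087, 0], [0.087, 0, 0.003, 0.095, 0], [0.087, 0, 0.003, 0.095, 0], [0.05, 0, 0.003, 0.095, 0], [0.05, 0, 0.003, 0.095, 0], [0.05, 0, 0.003, 0.095, 0], [0.05, 0, 0.003, 0.095, 0], [0.05, 0, 0.003, 0.095, 0]]], "force": 20}}

```text
t: 9.4
tool_pos: [0.4945, -0.0636, 0.0679]
tcp_rot: [0.0, 0.775, 0.631, 0.0]
wrist_force: [1.2, 0.2, 3.1]
grip_width: 0.0576
grip_force: 20.0
```

```bash
python3 g.py 0.4346 -0.2895 0.15 10.85
```

```text
t 9.4 tcp [ 0.4945 -0.0636  0.0679] close -11.7 tilt [ 0.001  0.    -1.   ] d [-0.2334 -0.0129 -0.0822] turn -0.393 or 2.748 j [-0.6   0.28  0.72  2.01 -0.23  0.93  0.03] F [1.2 0.2 3.1] w 0.0576
```

>>> {"method": "tcp_steps", "body": {"ticks": [[[0.05, 0, 0, -0.01, 0], [0.05, 0, 0, -0.02, 0], [0.05, 0, 0, -0.05, 0], [0.05, 0, 0, -0.082, 0], [0.05, -0.05, 0, -0.082, -0.1], [0.05, -0.12, -0.006, -0.082, -0.2], [0.05, -0.234, -0.013, -0.082, -0.393], [0.05, -0.234, -0.013, -0.082, -0.393], [0.05, -0.234, -0.013, -0.082, -0.393], [0.05, -0.234, -0.013, -0.082, -0.393]]]}}

```text
t: 10.4
tool_pos: [0.4309, -0.2965, 0.1508]
tcp_rot: [0.001, 0.641, 0.768, -0.001]
wrist_force: [-0.4, 0.8, -2.2]
grip_width: 0.0577
grip_force: 20.0
```

>>> {"method": "tcp_steps", "body": {"ticks": [[[0.05, 0, 0, 0, 0], [0.05, 0, 0, 0, 0], [0.05, 0, 0, 0, 0]]]}}

```text
t: 10.7
tool_pos: [0.4348, -0.2888, 0.1497]
tcp_rot: [-0.0, 0.636, 0.771, 0.0]
wrist_force: [0.1, 0.3, -3.2]
grip_width: 0.058
grip_force: 20.0
```

```bash
cat > v.py <<'E'
# v.py name  x0 y0 x1 y1 (side raw) x0 y0 x1 y1 (top raw)
import sys; from m import *
S=cam("side");T=cam("top");b=list(map(int,sys.argv[2:]))
f=lambda I,b:cv2.resize(I[b[1]:b[3],b[0]:b[2]],(400,int(400*(b[3]-b[1])/(b[2]-b[0]))),interpolation=cv2.INTER_CUBIC)
A,B=f(S["img"],b[:4]),f(T["img"],b[4:]);h=max(len(A),len(B));o=np.zeros((h,800,3),np.uint8);o[:len(A),:400]=A;o[:len(B),400:]=B
cv2.imwrite(f"pics/{sys.argv[1]}.png",o[:600])
E
python3 v.py c4 240 110 350 220 230 170 410 290;python3 g.py 0.4346 -0.2895 0.039 10.85
```

```text
t 10.8 tcp [ 0.4346 -0.2891  0.1496] close 10.9 tilt [ 0.  0. -1.] d [-5.000e-04 -1.000e-04  1.106e-01] turn 0.002 or -3.14 j [-0.27  0.23  0.87  1.88 -0.2   1.11  0.87] F [ 0.9 -0.8 -2.7] w 0.0576
```

View pics/c4.png

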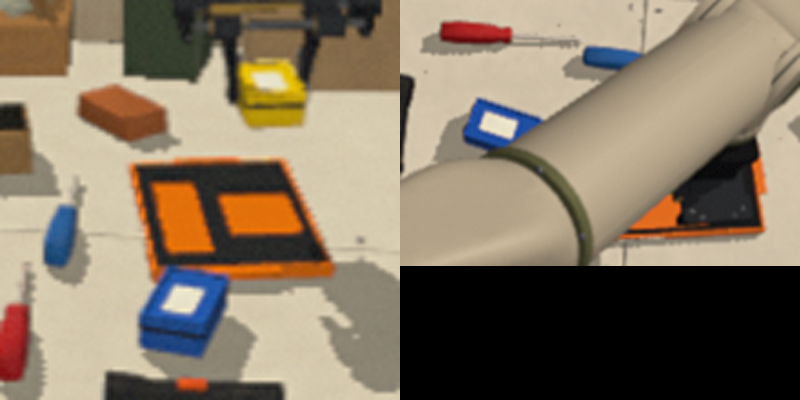

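```bash
cat > lab.py <<'E'
from m import *
def label(c,box,z):  # box raw
    m=mask(c,[v*1.5625 for v in box],(0,0,140),(180,75,255)); M=cv2.moments(m,True); r,b=rect(c,m,z)
    return int(M["m00"]),(plane(c,[(M["m10"]/M["m00"],M["m01"]/M["m00"])],z)[0]*1000).round(1).tolist(),np.round(r[1],0).tolist(),round(r[2],1)
def colbox(c,box,lo,hi,z):
    m=mask(c,[v*1.5625 for v in box],lo,hi); k=max(cv2.findContours(m,0,1)[0],key=cv2.contourArea); return cv2.approxPolyDP(cv2.convexHull(k),1.5,True).reshape(-1,2)
E
python3 - <<'E'
from lab import *
S=cam("side");T=cam("top")
print("blue S",label(S,(283,186,299,198),.035)); print("yel S",label(S,(307,128,321,136),.1517))
p=colbox(S,(278,180,305,210),(100,110,30),(125,255,255),0);print("blue hull",p.tolist(),(plane(S,p,.038)[:,:2]*1000).round().tolist())
p=colbox(S,(300,120,330,148),(20,120,60),(32,255,255),0);print("yel hull",p.tolist(),(plane(S,p,.155)[:,:2]*1000).round().tolist(),(plane(S,p,.12)[:,:2]*1000).round().tolist())
S["img"]=cv2.imread("pics/raw_side0.png");T["img"]=cv2.imread("pics/raw_top0.png")
print("red0 S",label(S,(283,166,300,179),.105),"T",label(T,(262,207,286,224),.105))
a=np.radians(10.85);c=np.array([.4346,-.2891]);X=np.array([np.cos(a),np.sin(a)]);Y=np.array([-X[1],X[0]])
for z in(.155,.12):print("yellow exp",z,[((c+s*.029*X+.046*Y)*1000).round().tolist() for s in(1,-1)],proj(S,[[*(c+s*.029*X+.046*Y),z] for s in(1,-1)]).round(1).tolist())
E
```

```text
blue S (69, [495.0, -58.0, 35.0], [46.0, 28.0], 78.2)
yel S (29, [432.7, -283.3, 151.7], [22.0, 40.0], 11.0)
blue hull [[286, 183], [302, 187], [294, 207], [279, 204], [279, 195]] [[511.0, -109.0], [459.0, -89.0], [477.0, 32.0], [521.0, 22.0], [526.0, -30.0]]
yel hull [[319, 126], [323, 132], [323, 142], [320, 144], [308, 144], [305, 138], [305, 127]] [[413.0, -336.0], [400.0, -276.0], [401.0, -183.0], [411.0, -165.0], [449.0, -161.0], [459.0, -212.0], [463.0, -319.0]] [[411.0, -436.0], [396.0, -371.0], [397.0, -272.0], [408.0, -252.0], [449.0, -247.0], [460.0, -302.0], [464.0, -418.0]]
red0 S (51, [496.5, -55.1, 105.0], [41.0, 24.0], 78.0) T (132, [499.4, -56.4, 105.0], [43.0, 24.0], 78.4)
yellow exp 0.155 [[454.0, -238.0], [397.0, -249.0]] [[306.8, 135.2], [323.9, 134.7]]
yellow exp 0.12 [[454.0, -238.0], [397.0, -249.0]] [[306.2, 144.9], [323.1, 144.4]]
```

Everything is consistent: yellow is centred in the grip within about 2 mm and blue is at about (0.494, -0.064). I lower yellow.

>>> {"method": "tcp_steps", "body": {"ticks": [[[0.05, 0, 0, 0.04, 0], [0.05, 0, 0, 0.075, 0], [0.05, 0, 0, 0.09, 0], [0.05, 0, 0, 0.1, 0], [0.05, 0, 0, 0.106, 0], [0.05, 0, 0, 0.11, 0], [0.05, 0, 0, 0.111, 0], [0.05, 0, 0, 0.111, 0], [0.05, 0, 0, 0.111, 0]]]}}

```text
t: 11.8
tool_pos: [0.4345, -0.2903, 0.0391]
tcp_rot: [0.0, 0.637, 0.771, 0.0]
wrist_force: [0.3, -0.3, -3.0]
grip_width: 0.058
grip_force: 20.0
```

```bash
python3 g.py 0.4346 -0.2895 0.039 10.85
```

```text
t 11.8 tcp [ 0.4345 -0.2903  0.0391] close 10.8 tilt [ 0.001 -0.    -1.   ] d [0.0008 0.0003 0.0001] turn -0.0 or 3.141 j [-0.16  0.41  0.78  1.97 -0.37  0.9   1.  ] F [ 0.3 -0.3 -3. ] w 0.058
```

>>> {"method": "tcp_steps", "body": {"ticks": [[[0.05, 0, 0, 0.0015, 0], [0.05, 0, 0, 0.0015, 0], [0.087, 0, 0, 0.0015, 0], [0.087, 0, 0, 0.0015, 0], [0.087, 0, 0, 0.0015, 0], [0.087, 0, 0, -0.02, 0], [0.087, 0, 0, -0.06, 0], [0.087, 0, 0, -0.11, 0], [0.087, 0, 0, -0.13, 0], [0.087, 0, 0, -0.13, 0]]]}}

```text
t: 12.8
tool_pos: [0.4356, -0.291, 0.1715]
tcp_rot: [0.002, 0.637, 0.771, 0.001]
wrist_force: [-0.8, -0.2, 0.0]
grip_width: 0.0868
grip_force: 0.0
```

```bash
python3 g.py 0.70 0.14 0.17 90
```

```text
t 12.8 tcp [ 0.4356 -0.291   0.1715] close 10.8 tilt [ 0.005 -0.001 -1.   ] d [0.3736 0.3407 0.0024] turn -1.382 or 1.76 j [-0.29  0.2   0.89  1.86 -0.18  1.15  0.85] F [-0.8 -0.2  0. ] w 0.0868
```

>>> {"method": "tcp_steps", "body": {"ticks": [[[0.087, 0.1, 0.1, 0, 0.7], [0.087, 0.1, 0.1, 0, 0.7], [0.087, 0.1, 0.1, 0, 0.7], [0.087, 0.1, 0.1, 0, 0.7], [0.087, 0.1, 0.1, 0, 0.7], [0.087, 0.37, 0.34, 0, 1.4], [0.087, 0.37, 0.34, 0, 1.4], [0.087, 0.37, 0.34, 0, 1.4], [0.087, 0.37, 0.34, 0, 1.4], [0.087, 0.37, 0.34, 0, 1.4]]]}}

```text
t: 13.8
tool_pos: [0.6418, 0.0437, 0.1669]
tcp_rot: [-0.0, 0.984, 0.176, -0.001]
wrist_force: [0.5, -1.5, -0.0]
grip_width: 0.0872
grip_force: 0.0
```

>>> {"method": "tcp_steps", "body": {"ticks": [[[0.087, 0, 0, 0, 0.3], [0.087, 0, 0, 0, 0.3], [0.087, 0, 0, 0, 0.36], [0.087, 0, 0, 0, 0.36], [0.087, 0, 0, 0, 0.36], [0.087, 0, 0, 0, 0.36]]]}}

```text
t: 14.4
tool_pos: [0.6413, 0.0415, 0.1681]
tcp_rot: [-0.0, 1.0, 0.001, -0.0]
wrist_force: [0.0, -0.3, 0.3]
grip_width: 0.087
grip_force: 0.0
```

```bash
python3 g.py 0.70 0.14 0.032 90; python3 - <<'E'
from lab import *
S=cam("side");T=cam("top")
p=colbox(S,(180,210,240,275),(0,140,50),(8,255,255),0);print("red hull S",p.tolist(),(plane(S,p,.038)[:,:2]*1000).round().tolist(),label(S,(190,225,235,262),.035))
E
```

```text
t 14.4 tcp [0.6413 0.0415 0.1681] close -89.9 tilt [-0.001  0.    -1.   ] d [ 0.0589 -0.0984  0.136 ] turn 0.001 or -3.14 j [-0.84  0.6   1.01  1.55 -0.52  1.29 -1.33] F [ 0.  -0.3  0.3] w 0.087
red hull S [[180, 210], [198, 210], [225, 219], [222, 239], [192, 237], [180, 226]] [[799.0, 91.0], [747.0, 84.0], [660.0, 118.0], [648.0, 207.0], [726.0, 209.0], [773.0, 167.0]] (877, [667.2, 241.9, 35.0], [113.0, 146.0], 11.6)
```

>>> {"method": "tcp_steps", "body": {"ticks": [[[0.087, 0.03, -0.05, 0, 0], [0.087, 0.059, -0.098, 0, 0], [0.087, 0.059, -0.098, 0, 0], [0.087, 0.059, -0.098, 0.04, 0], [0.087, 0.059, -0.098, 0.08, 0], [0.087, 0.059, -0.098, 0.115, 0], [0.087, 0.059, -0.098, 0.13, 0], [0.087, 0.059, -0.098, 0.136, 0], [0.087, 0.059, -0.098, 0.136, 0], [0.087, 0.059, -0.098, 0.136, 0]]]}}

```text
t: 15.5
tool_pos: [0.7016, 0.1396, 0.0345]
tcp_rot: [-0.0, 1.0, -0.0, 0.001]
wrist_force: [0.6, 0.8, 0.4]
grip_width: 0.0867
grip_force: 0.0
```

```bash
python3 g.py 0.702 0.14 0.032 90
```

```text
t 15.5 tcp [0.7016 0.1396 0.0345] close -90.0 tilt [ 0.003  0.001 -1.   ] d [ 0.0004 -0.0004  0.0025] turn -0.0 or 3.142 j [-0.8   0.87  0.86  1.43 -0.68  1.16 -1.41] F [0.6 0.8 0.4] w 0.0867
```

>>> {"method": "tcp_steps", "body": {"ticks": [[[0.05, 0, 0, 0.001, 0], [0.05, 0, 0, 0.001, 0], [0.05, 0, 0, 0.001, 0], [0.05, 0, 0, 0.001, 0], [0.05, 0, 0, 0.001, 0]]], "force": 20}}

```text
t: 16.0
tool_pos: [0.7006, 0.1397, 0.0317]
tcp_rot: [-0.0, 1.0, -0.0, 0.0]
wrist_force: [0.0, -0.4, 1.5]
grip_width: 0.0577
grip_force: 20.0
```

```bash
python3 g.py 0.702 0.14 0.032 90
```

```text
t 16.0 tcp [0.7006 0.1397 0.0317] close -90.0 tilt [ 0.  0. -1.] d [ 0.0014 -0.0003 -0.0003] turn -0.0 or 3.141 j [-0.8   0.87  0.86  1.43 -0.68  1.16 -1.41] F [ 0.  -0.4  1.5] w 0.0577
```

>>> {"method": "tcp_steps", "body": {"ticks": [[[0.05, 0, 0, -0.02, 0], [0.05, 0, 0, -0.06, 0], [0.05, 0, 0, -0.11, 0], [0.05, 0, 0, -0.135, 0], [0.05, 0, 0, -0.135, 0], [0.05, 0, 0, -0.135, 0]]]}}

```text
t: 16.6
tool_pos: [0.7006, 0.1396, 0.1674]
tcp_rot: [-0.0, 1.0, -0.0, 0.0]
wrist_force: [-0.2, -0.1, -3.2]
grip_width: 0.0582
grip_force: 20.0
```

```bash
python3 g.py 0.494 -0.0638 0.15 -11.7
```

```text
t 16.6 tcp [0.7006 0.1396 0.1674] close -90.0 tilt [ 0.001  0.001 -1.   ] d [-0.2065  0.2034  0.0171] turn -1.367 or 1.775 j [-0.83  0.75  0.94  1.32 -0.6   1.36 -1.47] F [-0.2 -0.1 -3.2] w 0.0582
```

>>> {"method": "tcp_steps", "body": {"ticks": [[[0.05, -0.11, 0.1, 0, -0.7], [0.05, -0.11, 0.1, 0, -0.7], [0.05, -0.11, 0.1, 0, -0.7], [0.05, -0.11, 0.1, 0, -0.7], [0.05, -0.11, 0.1, 0, -0.7], [0.05, -0.207, 0.203, 0, -1.367], [0.05, -0.207, 0.203, 0, -1.367], [0.05, -0.207, 0.203, 0, -1.367], [0.05, -0.207, 0.203, 0, -1.367], [0.05, -0.207, 0.203, 0, -1.367]]]}}

```text
t: 17.6
tool_pos: [0.4919, -0.0639, 0.1657]
tcp_rot: [-0.001, 0.774, 0.633, -0.0]
wrist_force: [0.6, 0.7, -2.2]
grip_width: 0.0578
grip_force: 20.0
```

>>> {"method": "tcp_steps", "body": {"ticks": [[[0.05, 0, 0, 0, 0], [0.05, 0, 0, 0, 0], [0.05, 0, 0, 0, 0]]]}}

```text
t: 17.9
tool_pos: [0.4933, -0.0632, 0.1661]
tcp_rot: [-0.0, 0.776, 0.631, -0.001]
wrist_force: [0.8, -0.0, -1.9]
grip_width: 0.058
grip_force: 20.0
```

```bash
python3 g.py 0.494 -0.0638 0.0667 -11.7; python3 - <<'E'
from lab import *
S=cam("side"); o=ctrl.observe()["tool_pos"]
zt=o[2]-.0317
print("red S",label(S,(278,138,305,172),zt+.035),"blue S",label(S,(281,183,302,199),.035),o.round(4))
cv2.imwrite("pics/c5.png",cv2.resize(S["img"][110:220,240:350],(550,550),interpolation=cv2.INTER_CUBIC))
E
```

```text
t 17.9 tcp [ 0.4933 -0.0632  0.1661] close -11.8 tilt [-0.001 -0.001 -1.   ] d [-0.0003  0.0009  0.0994] turn -0.001 or 3.14 j [-0.82  0.13  0.93  1.93 -0.12  1.14 -0.05] F [ 0.8 -0.  -1.9] w 0.058
red S (127, [491.9, -143.0, 169.5], [58.0, 58.0], 6.8) blue S (69, [495.0, -58.0, 35.0], [46.0, 28.0], 78.2) [ 0.4933 -0.0633  0.1662]
```

View pics/c5.png

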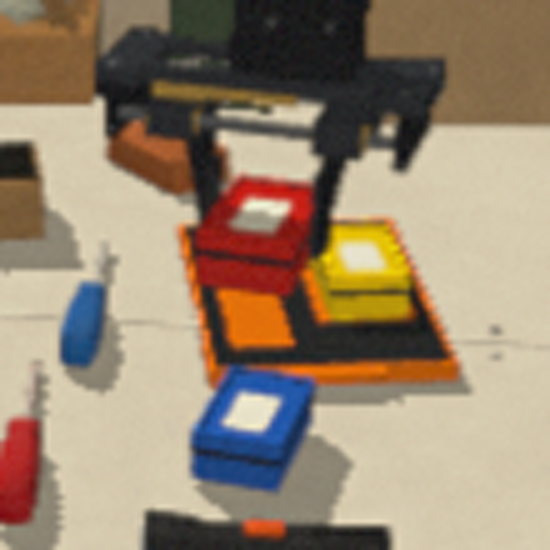

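```bash
python3 - <<'E'
from lab import *
S=cam("side")
print((plane(S,[(292.3,152.5)],.1694)*1000).round(1),"red low lab:",label(S,(287,148,299,157),.1694))
m=mask(S,[v*1.5625 for v in(275,140,306,172)],(0,140,40),(8,255,255))
k=max(cv2.findContours(m,0,1)[0],key=cv2.contourArea);p=cv2.approxPolyDP(cv2.convexHull(k),1.5,True).reshape(-1,2);print(p.tolist())
a=np.radians(-11.7);X=np.array([np.cos(a),np.sin(a)]);Y=np.array([-X[1],X[0]])
for c,z0 in(((.4933,-.0633),.1345),((.494,-.0638),0)):
  print(proj(S,[[*(np.array(c)+s*.029*X+.046*Y),z] for z in(z0+.038,z0+.003) for s in(1,-1)]).round(1).tolist())
E
```

```text
[[492.2 -54.5 169.4]] red low lab: (49, [493.7, -53.5, 169.4], [41.0, 24.0], 72.7)
[[302, 148], [301, 161], [298, 168], [280, 168], [278, 157], [287, 146]]
[[278.0, 155.1], [297.8, 157.8], [277.8, 166.2], [297.3, 169.1]]
[[277.0, 195.8], [295.6, 199.0], [276.8, 205.6], [295.2, 208.9]]
```

```bash
python3 g.py 0.494 -0.0663 0.0672 -11.7
```

```text
t 18.0 tcp [ 0.4934 -0.0633  0.1663] close -11.7 tilt [-0.001 -0.    -1.   ] d [-0.0028  0.0012  0.0991] turn -0.001 or 3.141 j [-0.82  0.13  0.93  1.93 -0.12  1.14 -0.05] F [ 0.5  0.1 -2.8] w 0.0578
```

>>> {"method": "tcp_steps", "body": {"ticks": [[[0.05, -0.0025, 0.001, 0.03, 0], [0.05, -0.0025, 0.001, 0.06, 0], [0.05, -0.0025, 0.001, 0.08, 0], [0.05, -0.0025, 0.001, 0.09, 0], [0.05, -0.0025, 0.001, 0.094, 0], [0.05, -0.0025, 0.001, 0.096, 0], [0.05, -0.0025, 0.001, 0.096, 0], [0.05, -0.0025, 0.001, 0.096, 0]]]}}

```text
t: 18.8
tool_pos: [0.4945, -0.066, 0.0713]
tcp_rot: [0.0, 0.775, 0.631, 0.001]
wrist_force: [-0.7, 0.3, -2.7]
grip_width: 0.0581
grip_force: 20.0
```

```bash
python3 g.py 0.494 -0.0663 0.0667 -11.7
```

```text
t 18.8 tcp [ 0.4945 -0.066   0.0713] close -11.7 tilt [ 0.001  0.    -1.   ] d [-0.0004 -0.0005  0.0046] turn 0.0 or -3.141 j [-0.72  0.31  0.87  2.01 -0.29  0.94  0.1 ] F [-0.7  0.3 -2.7] w 0.0581
```

>>> {"method": "tcp_steps", "body": {"ticks": [[[0.05, 0, 0, 0.001, 0], [0.05, 0, 0, 0.002, 0], [0.05, 0, 0, 0.002, 0]]]}}

```text
t: 19.1
tool_pos: [0.494, -0.066, 0.0685]
tcp_rot: [-0.0, 0.775, 0.631, 0.0]
wrist_force: [-0.1, -0.6, -2.3]
grip_width: 0.0581
grip_force: 20.0
```

>>> {"method": "tcp_steps", "body": {"ticks": [[[0.05, 0, 0, 0.001, 0], [0.05, 0, 0, 0.002, 0], [0.05, 0, 0, 0.002, 0], [0.05, 0, 0, 0.002, 0]]]}}

```text
t: 19.5
tool_pos: [0.494, -0.066, 0.0666]
tcp_rot: [-0.0, 0.775, 0.631, 0.0]
wrist_force: [0.3, 0.3, 0.6]
grip_width: 0.058
grip_force: 20.0
```

```bash
python3 g.py 0.494 -0.0663 0.0667 -11.7
```

```text
t 19.5 tcp [ 0.494  -0.066   0.0666] close -11.7 tilt [ 0.  0. -1.] d [-0.0002  0.     -0.0001] turn 0.0 or -3.141 j [-0.72  0.32  0.87  2.02 -0.3   0.94  0.1 ] F [0.3 0.3 0.6] w 0.058
```

Contact came at z 66.6 mm, which is exactly seated. I release and go to the green driver.

>>> {"method": "tcp_steps", "body": {"ticks": [[[0.087, 0, 0, 0, 0], [0.087, 0, 0, 0, 0], [0.087, 0, 0, 0, 0], [0.087, 0, 0, -0.02, 0], [0.087, 0, 0, -0.06, 0], [0.087, 0, 0, -0.1, 0], [0.087, 0, 0, -0.1, 0]]]}}

```text
t: 20.2
tool_pos: [0.4965, -0.0665, 0.171]
tcp_rot: [0.002, 0.776, 0.631, 0.003]
wrist_force: [0.3, -0.9, -0.9]
grip_width: 0.0867
grip_force: 0.0
```

```bash
python3 g.py 0.624 0.2635 0.16 7.5
```

```text
t 20.2 tcp [ 0.4965 -0.0665  0.171 ] close -11.7 tilt [ 0.007  0.002 -1.   ] d [0.349  0.0576 0.0124] turn -0.336 or 2.806 j [-0.83  0.13  0.95  1.92 -0.12  1.14 -0.04] F [ 0.3 -0.9 -0.9] w 0.0867
```

>>> {"method": "tcp_steps", "body": {"ticks": [[[0.06, 0.349, 0.058, 0, -0.336], [0.06, 0.349, 0.058, 0, -0.336], [0.06, 0.349, 0.058, 0, -0.336], [0.06, 0.349, 0.058, 0, -0.336], [0.06, 0.349, 0.058, 0, -0.336], [0.06, 0.349, 0.058, 0, -0.336], [0.06, 0.349, 0.058, 0, -0.336], [0.06, 0.349, 0.058, 0, -0.336], [0.06, 0.349, 0.058, 0, -0.336], [0.06, 0.349, 0.058, 0, -0.336]]]}}

```text
t: 21.2
tool_pos: [0.6215, 0.2624, 0.1661]
tcp_rot: [0.0, 0.66, 0.752, -0.001]
wrist_force: [-0.7, -0.1, 0.2]
grip_width: 0.0598
grip_force: 0.0
```

>>> {"method": "tcp_steps", "body": {"ticks": [[[0.06, 0, 0, 0, 0], [0.06, 0, 0, 0, 0]]]}}

```text
t: 21.4
tool_pos: [0.6215, 0.2627, 0.167]
tcp_rot: [-0.0, 0.66, 0.752, 0.0]
wrist_force: [0.3, 0.7, -0.5]
grip_width: 0.0601
grip_force: 0.0
```

```bash
python3 g.py 0.624 0.2635 0.028 7.5; python3 v.py c6 200 140 350 320 180 150 410 290; python3 - <<'E'
from lab import *
S=cam("side");T=cam("top")
print("red S",label(S,(281,168,302,188),.07),"T",label(T,(255,210,290,240),.07))
E
```

```text
t 21.4 tcp [0.6215 0.2627 0.167 ] close 7.5 tilt [ 0.  0. -1.] d [0.0004 0.0025 0.139 ] turn -0.001 or 3.141 j [-0.95  0.56  0.7   1.44 -0.37  1.27 -0.09] F [ 0.3  0.7 -0.5] w 0.0601
red S (53, [494.2, -56.5, 70.0], [42.0, 23.0], 77.7) T (127, [496.9, -57.3, 70.0], [43.0, 25.0], 78.5)
```

View pics/c6.png

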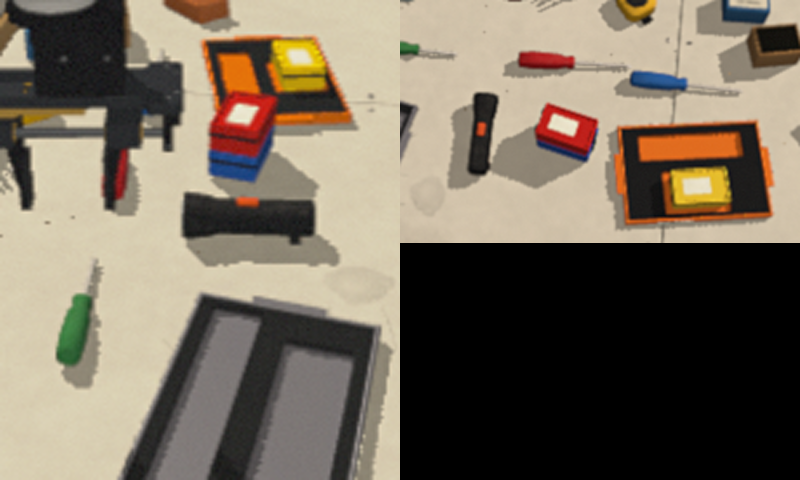

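Red is squarely on blue, at side crop (240,120), and yellow is in its pocket at top crop (698,187). Now I grip the green driver.

>>> {"method": "tcp_steps", "body": {"ticks": [[[0.06, 0, 0.0025, 0.045, 0], [0.06, 0, 0.0025, 0.09, 0], [0.06, 0, 0.0025, 0.12, 0], [0.06, 0, 0.0025, 0.132, 0], [0.06, 0, 0.0025, 0.139, 0], [0.06, 0, 0.0025, 0.139, 0], [0.06, 0, 0.0025, 0.139, 0]]]}}

```text
t: 22.3
tool_pos: [0.625, 0.2646, 0.0293]
tcp_rot: [0.0, 0.659, 0.752, 0.001]
wrist_force: [-0.9, -0.0, -0.1]
grip_width: 0.0599
grip_force: 0.0
```

```bash
python3 g.py 0.624 0.2635 0.028 7.5
```

```text
t 22.3 tcp [0.625  0.2646 0.0293] close 7.6 tilt [ 0.002  0.001 -1.   ] d [-0.001  -0.0011  0.0013] turn 0.001 or -3.14 j [-0.91  0.71  0.63  1.54 -0.46  1.04 -0.03] F [-0.9 -0.  -0.1] w 0.0599
```

>>> {"method": "tcp_steps", "body": {"ticks": [[[0.015, 0, 0, 0, 0], [0.015, 0, 0, 0, 0], [0.015, 0, 0, 0, 0], [0.015, 0, 0, 0, 0], [0.015, 0, 0, 0, 0], [0.015, 0, 0, 0, 0]]], "force": 15}}

```text
t: 22.9
tool_pos: [0.6239, 0.2644, 0.0276]
tcp_rot: [-0.0, 0.659, 0.752, 0.0]
wrist_force: [-1.3, -0.5, 1.0]
grip_width: 0.023
grip_force: 14.5
```

```bash
python3 g.py 0.624 0.2635 0.028 7.5
```

```text
t 22.9 tcp [0.6239 0.2644 0.0276] close 7.6 tilt [ 0.  0. -1.] d [-0.0009 -0.0001 -0.0004] turn 0.001 or -3.14 j [-0.91  0.71  0.63  1.54 -0.46  1.04 -0.03] F [-1.3 -0.5  1. ] w 0.023
```

>>> {"method": "tcp_steps", "body": {"ticks": [[[0.015, 0, 0, -0.02, 0], [0.015, 0, 0, -0.06, 0], [0.015, 0, 0, -0.11, 0], [0.015, 0, 0, -0.15, 0], [0.015, 0, 0, -0.15, 0], [0.015, 0, 0, -0.15, 0]]], "force": 20}}

```text
t: 23.5
tool_pos: [0.6242, 0.2645, 0.1781]
tcp_rot: [0.0, 0.659, 0.752, 0.001]
wrist_force: [-0.1, 0.0, -2.2]
grip_width: 0.0229
grip_force: 19.5
```

```bash
python3 v.py c7 200 140 330 280 140 140 280 220; python3 g.py 0.507 -0.242 0.175 10.85
```

```text
t 23.6 tcp [0.6231 0.2642 0.1759] close 7.6 tilt [-0.002 -0.001 -1.   ] d [-0.4865 -0.1818  0.0016] turn -0.057 or 3.084 j [-0.95  0.56  0.7   1.42 -0.37  1.29 -0.09] F [-0.1 -0.4 -0.8] w 0.0227
```

View pics/c7.png

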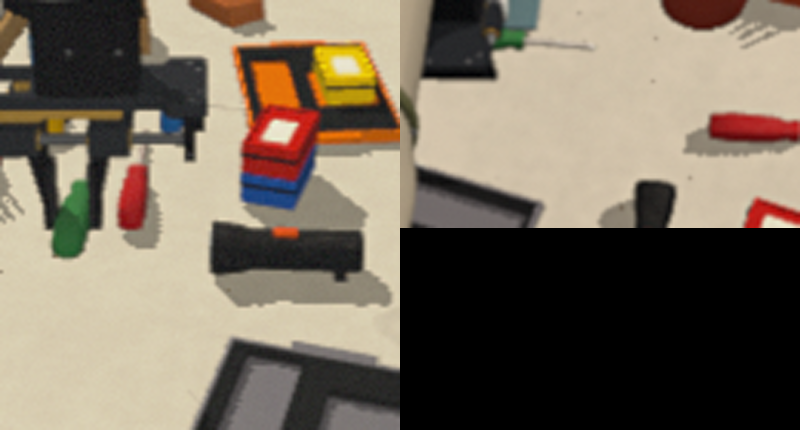

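Green is held by its handle at side crop (72,215), with the shaft tip at top crop (593,47). Checking the axis and length in hand.

```bash
python3 - <<'E'
from lab import *
T=cam("top");S=cam("side")
a=plane(T,[(207.6,156.3),(184,155)],.161)*1000;print(a.round(1)); d=a[1]-a[0];print("axis",np.degrees(np.arctan2(d[1],d[0])))
m=mask(S,[v*1.5625 for v in(212,195,235,230)],(40,70,25),(85,255,255));k=cv2.findContours(m,0,1)[0][0].reshape(-1,2);p=k[k[:,1].argmax()];print(p,(plane(S,[p],.161)*1000).round(1),(plane(S,[p],.15)*1000).round(1))
E
```

```text
[[627.6 149.4 161. ]
 [622.2 216.4 161. ]]
axis 94.62615474395861
[220 224] [[619.3 314.7 161. ]] [[623.7 299.4 150. ]]
```

```bash
python3 g.py 0.5065 -0.2395 0.13 13
```

```text
t 23.7 tcp [0.6232 0.2642 0.1758] close 7.6 tilt [-0.002 -0.001 -1.   ] d [-0.4839 -0.1819  0.0466] turn -0.095 or 3.047 j [-0.95  0.57  0.7   1.42 -0.37  1.29 -0.09] F [ 0.6 -0.4 -1.1] w 0.0229
```

>>> {"method": "tcp_steps", "body": {"ticks": [[[0.015, -0.484, -0.184, 0, -0.095], [0.015, -0.484, -0.184, 0, -0.095], [0.015, -0.484, -0.184, 0, -0.095], [0.015, -0.484, -0.184, 0, -0.095], [0.015, -0.484, -0.184, 0, -0.095], [0.015, -0.484, -0.184, 0, -0.095], [0.015, -0.484, -0.184, 0, -0.095], [0.015, -0.484, -0.184, 0, -0.095], [0.015, -0.484, -0.184, 0, -0.095], [0.015, -0.484, -0.184, 0, -0.095]]]}}

```text
t: 24.7
tool_pos: [0.5082, -0.2239, 0.1769]
tcp_rot: [-0.0, 0.622, 0.783, -0.0]
wrist_force: [0.9, 0.4, -0.7]
grip_width: 0.0229
grip_force: 19.5
```

>>> {"method": "tcp_steps", "body": {"ticks": [[[0.015, 0, 0, 0, 0], [0.015, 0, 0, 0, 0], [0.015, 0, 0, 0, 0]]]}}

```text
t: 25.0
tool_pos: [0.5095, -0.2212, 0.1768]
tcp_rot: [-0.001, 0.622, 0.783, -0.0]
wrist_force: [-0.1, 0.9, -0.5]
grip_width: 0.0226
grip_force: 19.5
```

```bash
python3 g.py 0.5065 -0.2395 0.08 13
```

```text
t 25.0 tcp [ 0.5095 -0.2212  0.1768] close 13.1 tilt [-0.001  0.001 -1.   ] d [-0.0172 -0.007   0.0968] turn 0.001 or -3.14 j [-0.43  0.31  0.9   1.77 -0.26  1.19  0.78] F [-0.1  0.9 -0.5] w 0.0226
```

>>> {"method": "tcp_steps", "body": {"ticks": [[[0.015, -0.017, -0.007, 0.04, 0], [0.015, -0.017, -0.007, 0.08, 0], [0.015, -0.017, -0.007, 0.105, 0], [0.015, -0.017, -0.007, 0.112, 0], [0.015, -0.017, -0.007, 0.112, 0], [0.015, -0.017, -0.007, 0.112, 0], [0.015, -0.017, -0.007, 0.112, 0]]]}}

```text
t: 25.7
tool_pos: [0.5074, -0.2405, 0.067]
tcp_rot: [0.001, 0.622, 0.783, 0.001]
wrist_force: [0.8, 0.3, 0.4]
grip_width: 0.0226
grip_force: 19.5
```

```bash
python3 v.py c8 255 140 345 200 290 190 400 290;python3 g.py 0.5065 -0.2395 0.036 13
```

```text
t 25.8 tcp [ 0.5071 -0.2405  0.0666] close 13.0 tilt [ 0.002 -0.    -1.   ] d [ 0.0011 -0.0004  0.0306] turn 0.001 or -3.141 j [-0.31  0.47  0.82  1.86 -0.41  0.99  0.92] F [ 0.4 -0.  -1.1] w 0.0227
```

View pics/c8.png

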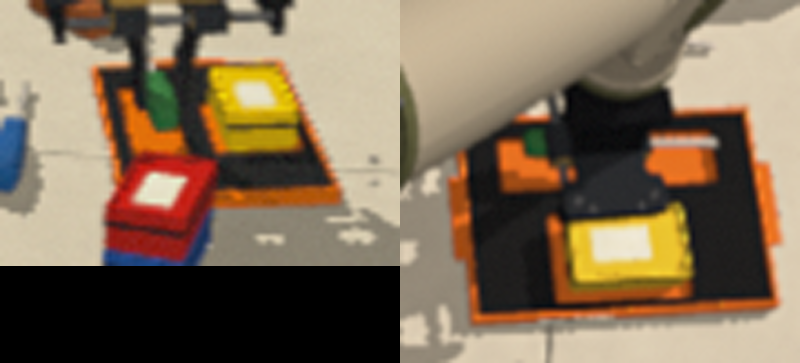

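```bash
python3 - <<'E'
from lab import *
T=cam("top");P=plane(T,[(377.2,229.1),(324.4,229.3)],.052)[:,:2]
a=np.radians(10.85);c=np.array([.4702,-.2827])
for p in P:
    d=p-c;print(p.round(4),"tray",(np.array([d[0]*np.cos(a)+d[1]*np.sin(a),-d[0]*np.sin(a)+d[1]*np.cos(a)])*1000).round(1))
d=np.array([.5071,-.2405])-c;print("tcp",(np.array([d[0]*np.cos(a)+d[1]*np.sin(a),-d[0]*np.sin(a)+d[1]*np.cos(a)])*1000).round(1))
E
```

```text
[ 0.5236 -0.3545] tray [ 39.  -80.6]
[ 0.5015 -0.2034] tray [45.7 72. ]
tcp [44.2 34.5]
```

>>> {"method": "tcp_steps", "body": {"ticks": [[[0.015, 0.001, 0, 0.015, -0.035], [0.015, 0.001, 0, 0.024, -0.035], [0.015, 0.001, 0, 0.028, -0.035], [0.015, 0.001, 0, 0.031, -0.035], [0.015, 0.001, 0, 0.031, -0.035], [0.015, 0.001, 0, 0.031, -0.035]]]}}

```text
t: 26.45
tool_pos: [0.5063, -0.2397, 0.0348]
tcp_rot: [0.0, 0.609, 0.793, 0.0]
wrist_force: [0.4, -0.6, -0.8]
grip_width: 0.0232
grip_force: 19.5
```

```bash
python3 g.py 0.5065 -0.2395 0.036 13
```

```text
t 26.45 tcp [ 0.5063 -0.2397  0.0348] close 15.0 tilt [ 0. -0. -1.] d [ 0.0002  0.0003 -0.0012] turn 0.035 or -3.107 j [-0.28  0.51  0.78  1.88 -0.44  0.94  0.97] F [ 0.4 -0.6 -0.8] w 0.0232
```

>>> {"method": "tcp_steps", "body": {"ticks": [[[0.045, 0, 0, 0, 0], [0.045, 0, 0, 0, 0], [0.045, 0, 0, 0, 0], [0.045, 0, 0, -0.02, 0], [0.045, 0, 0, -0.06, 0], [0.045, 0, 0, -0.11, 0], [0.045, 0, 0, -0.14, 0], [0.045, 0, 0, -0.14, 0]]]}}

```text
t: 27.25
tool_pos: [0.5081, -0.2407, 0.1788]
tcp_rot: [0.003, 0.609, 0.793, 0.002]
wrist_force: [-0.0, 0.2, -0.4]
grip_width: 0.045
grip_force: 0.0
```

```bash
python3 g.py 0.479 0.0777 0.175 95.8
```

```text
t 27.25 tcp [ 0.5081 -0.2407  0.1788] close 15.0 tilt [ 0.007 -0.001 -1.   ] d [0.3151 0.0543 0.0033] turn -1.41 or 1.731 j [-0.39  0.32  0.91  1.76 -0.27  1.19  0.85] F [-0.   0.2 -0.4] w 0.045
```

>>> {"method": "tcp_steps", "body": {"ticks": [[[0.06, 0.16, 0.027, 0, 0.75], [0.06, 0.16, 0.027, 0, 0.75], [0.06, 0.16, 0.027, 0, 0.75], [0.06, 0.16, 0.027, 0, 0.75], [0.06, 0.16, 0.027, 0, 0.75], [0.06, 0.315, 0.054, 0, 1.45], [0.06, 0.315, 0.054, 0, 1.45], [0.06, 0.315, 0.054, 0, 1.45], [0.06, 0.315, 0.054, 0, 1.45], [0.06, 0.315, 0.054, 0, 1.45]]]}}

```text
t: 28.25
tool_pos: [0.4756, 0.0839, 0.1739]
tcp_rot: [-0.001, 0.964, 0.266, -0.0]
wrist_force: [0.1, 0.4, -0.9]
grip_width: 0.06
grip_force: 0.0
```

>>> {"method": "tcp_steps", "body": {"ticks": [[[0.06, 0, 0, 0, 0.15], [0.06, 0, 0, 0, 0.29], [0.06, 0, 0, 0, 0.29], [0.06, 0, 0, 0, 0.29], [0.06, 0, 0, 0, 0.29]]]}}

```text
t: 28.75
tool_pos: [0.4765, 0.0786, 0.1743]
tcp_rot: [-0.0, 0.992, 0.125, -0.0]
wrist_force: [-0.6, 1.4, -0.3]
grip_width: 0.0598
grip_force: 0.0
```

```bash
python3 g.py 0.4795 0.0777 0.031 95.3
```

```text
t 28.75 tcp [0.4765 0.0786 0.1743] close -75.6 tilt [-0.  0. -1.] d [0.0027 0.0017 0.1433] turn 0.159 or -2.983 j [-1.14  0.07  0.93  1.95 -0.06  1.15 -1.51] F [-0.6  1.4 -0.3] w 0.0598
```

```bash
python3 v.py c9 240 140 350 250 290 190 400 290
```

```text
(no output)
```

View pics/c9.png

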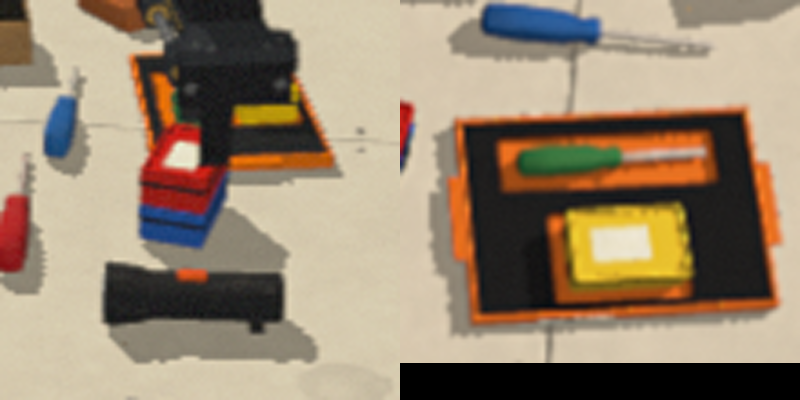

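Green lies in its slot, at top crop (520–705,157), with yellow in its pocket. Now the torch.

>>> {"method": "tcp_steps", "body": {"ticks": [[[0.06, 0.003, 0.001, 0, 0.1], [0.06, 0.003, 0.001, 0.03, 0.159], [0.06, 0.003, 0.001, 0.075, 0.159], [0.06, 0.003, 0.001, 0.11, 0.159], [0.06, 0.003, 0.001, 0.13, 0.159], [0.06, 0.003, 0.001, 0.138, 0.159], [0.06, 0.003, 0.001, 0.143, 0.159], [0.06, 0.003, 0.001, 0.143, 0.159], [0.06, 0.003, 0.001, 0.143, 0.159]]]}}

```text
t: 29.75
tool_pos: [0.4806, 0.0787, 0.0325]
tcp_rot: [-0.0, 0.999, 0.045, 0.001]
wrist_force: [-0.6, -0.2, -0.5]
grip_width: 0.0601
grip_force: 0.0
```

```bash
python3 g.py 0.4795 0.0777 0.031 95.3
```

```text
t 29.75 tcp [0.4806 0.0787 0.0325] close -84.9 tilt [ 0.001  0.001 -1.   ] d [-0.0012  0.001   0.0015] turn -0.003 or 3.138 j [-1.    0.36  0.85  2.07 -0.36  0.86 -1.43] F [-0.6 -0.2 -0.5] w 0.0601
```

>>> {"method": "tcp_steps", "body": {"ticks": [[[0.02, 0, 0, 0, 0], [0.02, 0, 0, 0, 0], [0.02, 0, 0, 0, 0], [0.02, 0, 0, 0, 0], [0.02, 0, 0, 0, 0], [0.02, 0, 0, 0, 0]]], "force": 20}}

```text
t: 30.35
tool_pos: [0.4799, 0.0785, 0.0316]
tcp_rot: [-0.0, 0.999, 0.044, -0.0]
wrist_force: [-0.6, -0.0, 4.4]
grip_width: 0.0332
grip_force: 19.9
```

```bash
python3 g.py 0.4795 0.0777 0.031 95.3
```

```text
t 30.35 tcp [0.4799 0.0785 0.0316] close -84.9 tilt [-0.  0. -1.] d [-0.0005  0.0008  0.0006] turn -0.004 or 3.138 j [-1.    0.36  0.85  2.07 -0.36  0.86 -1.43] F [-0.6 -0.   4.4] w 0.0332
```

>>> {"method": "tcp_steps", "body": {"ticks": [[[0.02, 0, 0, -0.02, 0], [0.02, 0, 0, -0.06, 0], [0.02, 0, 0, -0.11, 0], [0.02, 0, 0, -0.11, 0], [0.02, 0, 0, -0.11, 0]]], "force": 25}}

```text
t: 30.85
tool_pos: [0.48, 0.079, 0.142]
tcp_rot: [-0.001, 0.999, 0.045, 0.001]
wrist_force: [-0.5, 0.1, -2.5]
grip_width: 0.0329
grip_force: 24.9
```

```bash
python3 g.py 0.4175 0.338 0.14 -9.1
```

```text
t 30.85 tcp [0.48  0.079 0.142] close -84.9 tilt [ 0.001  0.002 -1.   ] d [-0.0391 -0.2635  0.0025] turn -1.322 or 1.819 j [-1.15  0.14  0.97  1.98 -0.14  1.08 -1.6 ] F [-0.5  0.1 -2.5] w 0.0329
```

>>> {"method": "tcp_steps", "body": {"ticks": [[[0.02, -0.02, -0.13, 0, -0.7], [0.02, -0.02, -0.13, 0, -0.7], [0.02, -0.02, -0.13, 0, -0.7], [0.02, -0.02, -0.13, 0, -0.7], [0.02, -0.02, -0.13, 0, -0.7], [0.02, -0.039, -0.263, 0, -1.322], [0.02, -0.039, -0.263, 0, -1.322], [0.02, -0.039, -0.263, 0, -1.322], [0.02, -0.039, -0.263, 0, -1.322], [0.02, -0.039, -0.263, 0, -1.322]]]}}

```text
t: 31.85
tool_pos: [0.4164, 0.3368, 0.1393]
tcp_rot: [0.0, 0.76, 0.65, -0.002]
wrist_force: [0.1, 0.3, -2.6]
grip_width: 0.0331
grip_force: 24.9
```

>>> {"method": "tcp_steps", "body": {"ticks": [[[0.02, 0, 0, -0.02, 0], [0.02, 0, 0, -0.02, 0], [0.02, 0, 0, -0.02, 0]]]}}

```text
t: 32.15
tool_pos: [0.4178, 0.336, 0.1607]
tcp_rot: [-0.0, 0.762, 0.647, -0.0]
wrist_force: [0.4, -0.2, -3.7]
grip_width: 0.0331
grip_force: 24.9
```

```bash
python3 v.py c10 240 180 350 350 80 160 200 280; python3 g.py 0.4175 0.338 0.039 -9.1
```

```text
t 32.25 tcp [0.4173 0.3362 0.1604] close -9.3 tilt [-0.001 -0.001 -1.   ] d [ 0.0019 -0.      0.1214] turn -0.003 or 3.139 j [-1.32  0.22  0.63  1.83 -0.14  1.14 -0.8 ] F [ 0.2 -0.7 -2.3] w 0.0331
```

View pics/c10.png

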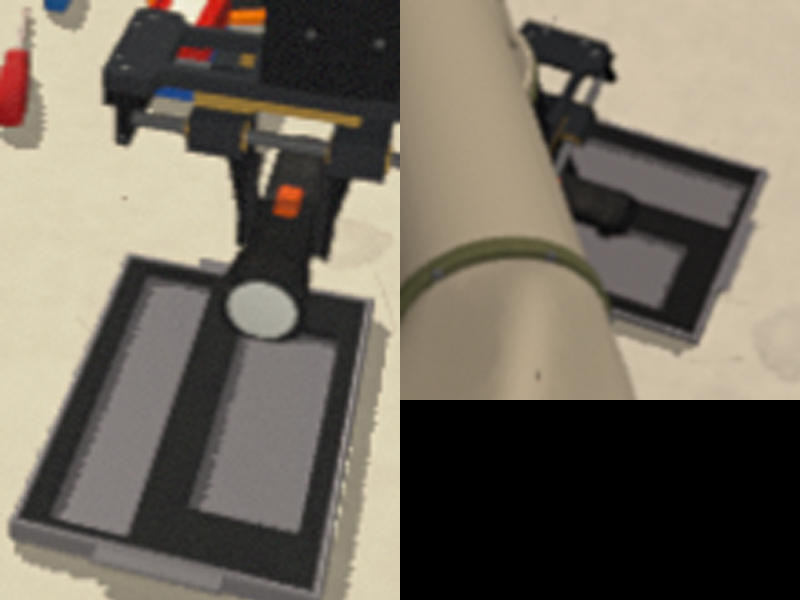

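The torch hangs level in the grip, with the lens at side crop (262,308) and tail at top crop (632,212). Checking where its ends would land.

```bash
python3 - <<'E'
from lab import *
T=cam("top");S=cam("side")
c=np.array([.453,.3323]);a=np.radians(-9.1)
def tr(p): d=p-c;return (np.array([d[0]*np.cos(a)+d[1]*np.sin(a),-d[0]*np.sin(a)+d[1]*np.cos(a)])*1000).round(1)
print("lens",tr(plane(S,[(312.1,264.7)],.151)[0,:2]),"tail",tr(plane(T,[(149.3,223.7)],.151)[0,:2]),"tcp",tr(np.array([.4173,.3362])))
E
```

```text
lens [-36.9  67.4] tail [-33.  -73.7] tcp [-35.9  -1.8]
```

>>> {"method": "tcp_steps", "body": {"ticks": [[[0.02, 0.002, 0, 0.04, 0], [0.02, 0.002, 0, 0.08, 0], [0.02, 0.002, 0, 0.1, 0], [0.02, 0.002, 0, 0.112, 0], [0.02, 0.002, 0, 0.118, 0], [0.02, 0.002, 0, 0.12, 0], [0.02, 0.002, 0, 0.121, 0], [0.02, 0.002, 0, 0.121, 0], [0.02, 0.002, 0, 0.121, 0]]]}}

```text
t: 33.25
tool_pos: [0.4183, 0.3394, 0.0413]
tcp_rot: [-0.0, 0.761, 0.648, 0.001]
wrist_force: [-0.7, -0.0, -2.5]
grip_width: 0.0331
grip_force: 24.9
```

```bash
python3 g.py 0.4175 0.338 0.0385 -9.1
```

```text
t 33.25 tcp [0.4183 0.3394 0.0413] close -9.2 tilt [ 0.001  0.001 -1.   ] d [-0.0015 -0.0005  0.0028] turn -0.001 or 3.141 j [-1.26  0.39  0.58  1.92 -0.27  0.9  -0.7 ] F [-0.7 -0.  -2.5] w 0.0331
```

>>> {"method": "tcp_steps", "body": {"ticks": [[[0.02, 0, 0, 0.002, 0], [0.02, 0, 0, 0.002, 0], [0.02, 0, 0, 0.002, 0], [0.06, 0, 0, 0.002, 0], [0.06, 0, 0, 0.002, 0], [0.06, 0, 0, 0.002, 0], [0.06, 0, 0, 0.002, 0], [0.06, 0, 0, -0.03, 0], [0.06, 0, 0, -0.08, 0], [0.06, 0, 0, -0.13, 0]]]}}

```text
t: 34.25
tool_pos: [0.4177, 0.3383, 0.1718]
tcp_rot: [0.0, 0.761, 0.648, -0.001]
wrist_force: [1.2, 1.6, 0.4]
grip_width: 0.0598
grip_force: 0.0
```

>>> {"method": "tcp_steps", "body": {"ticks": [[[0.06, 0, 0, -0.02, 0], [0.06, 0, 0, -0.02, 0], [0.06, 0, 0, -0.02, 0]]]}}

```text
t: 34.55
tool_pos: [0.4178, 0.339, 0.1903]
tcp_rot: [-0.0, 0.761, 0.648, 0.0]
wrist_force: [-0.5, 0.2, -0.3]
grip_width: 0.06
grip_force: 0.0
```

```bash
python3 g.py 0.624 -0.208 0.18 2.5
```

```text
t 34.55 tcp [0.4178 0.339  0.1903] close -9.2 tilt [-0.     0.001 -1.   ] d [-0.5073  0.2906  0.01  ] turn -0.203 or 2.938 j [-1.34  0.19  0.65  1.79 -0.12  1.2  -0.82] F [-0.5  0.2 -0.3] w 0.06
```

>>> {"method": "tcp_steps", "body": {"ticks": [[[0.06, -0.507, 0.29, 0, -0.186], [0.06, -0.507, 0.29, 0, -0.186], [0.06, -0.507, 0.29, 0, -0.186], [0.06, -0.507, 0.29, 0, -0.186], [0.06, -0.507, 0.29, 0, -0.186], [0.06, -0.507, 0.29, 0, -0.186], [0.06, -0.507, 0.29, 0, -0.186], [0.06, -0.507, 0.29, 0, -0.186], [0.06, -0.507, 0.29, 0, -0.186], [0.06, -0.507, 0.29, 0, -0.186]]]}}

```text
t: 35.55
tool_pos: [0.5934, -0.1299, 0.1885]
tcp_rot: [-0.001, 0.698, 0.716, -0.001]
wrist_force: [1.8, 1.6, 2.3]
grip_width: 0.0601
grip_force: 0.0
```

>>> {"method": "tcp_steps", "body": {"ticks": [[[0.06, 0, 0, 0, 0], [0.06, 0, 0, 0, 0]]]}}

```text
t: 35.75
tool_pos: [0.5926, -0.1303, 0.1885]
tcp_rot: [-0.001, 0.699, 0.715, -0.002]
wrist_force: [0.0, 0.3, -0.3]
grip_width: 0.0597
grip_force: 0.0
```

```bash
python3 g.py 0.6245 -0.208 0.029 1.5;python3 - <<'E'
from lab import *
S=cam("side");m=mask(S,(385,235,415,300),(100,110,50),(125,255,255));print(rect(S,m,.015)[0])
T=cam("top");cv2.imwrite("pics/raw_t11.png",T["img"])
E
```

```text
t 35.75 tcp [ 0.5926 -0.1303  0.1885] close 1.3 tilt [-0.003 -0.001 -1.   ] d [-0.0782  0.0307  0.1595] turn -0.004 or 3.138 j [-0.53  0.43  0.88  1.62 -0.34  1.26  0.43] F [ 0.   0.3 -0.3] w 0.0597
((622.7409057617188, -203.7561798095703), (22.311546325683594, 116.5965576171875), 5.186690807342529)
```

>>> {"method": "tcp_steps", "body": {"ticks": [[[0.06, -0.04, 0.015, 0, 0], [0.06, -0.078, 0.03, 0.02, 0], [0.06, -0.078, 0.03, 0.06, 0], [0.06, -0.078, 0.03, 0.1, 0], [0.06, -0.078, 0.03, 0.135, 0], [0.06, -0.078, 0.03, 0.152, 0], [0.06, -0.078, 0.03, 0.158, 0], [0.06, -0.078, 0.03, 0.158, 0], [0.06, -0.078, 0.03, 0.158, 0]]]}}

```text
t: 36.75
tool_pos: [0.6267, -0.2055, 0.0343]
tcp_rot: [0.001, 0.698, 0.716, 0.001]
wrist_force: [1.0, -0.9, 0.1]
grip_width: 0.0601
grip_force: 0.0
```

```bash
python3 g.py 0.6245 -0.208 0.029 1.5
```

```text
t 36.75 tcp [ 0.6267 -0.2055  0.0343] close 1.5 tilt [ 0.002 -0.    -1.   ] d [-0.0024 -0.0023  0.0053] turn 0.0 or -3.141 j [-0.29  0.71  0.75  1.6  -0.54  1.05  0.65] F [ 1.  -0.9  0.1] w 0.0601
```

>>> {"method": "tcp_steps", "body": {"ticks": [[[0.06, -0.002, -0.002, 0.003, 0], [0.06, -0.002, -0.002, 0.003, 0], [0.015, -0.002, -0.002, 0.003, 0], [0.015, -0.002, -0.002, 0.003, 0], [0.015, -0.002, -0.002, 0.003, 0], [0.015, -0.002, -0.002, 0.003, 0], [0.015, -0.002, -0.002, 0.003, 0], [0.015, -0.002, -0.002, 0.003, 0]]], "force": 20}}

```text
t: 37.55
tool_pos: [0.6238, -0.2075, 0.0295]
tcp_rot: [-0.0, 0.698, 0.716, 0.0]
wrist_force: [0.7, -0.3, 0.1]
grip_width: 0.0266
grip_force: 20.0
```

```bash
python3 g.py 0.6245 -0.208 0.029 1.5
```

```text
t 37.55 tcp [ 0.6238 -0.2075  0.0295] close 1.5 tilt [-0.  0. -1.] d [-0.0005  0.0007  0.0005] turn 0.0 or -3.142 j [-0.28  0.71  0.75  1.6  -0.54  1.04  0.65] F [ 0.7 -0.3  0.1] w 0.0266
```

>>> {"method": "tcp_steps", "body": {"ticks": [[[0.015, 0, 0, -0.02, 0], [0.015, 0, 0, -0.06, 0], [0.015, 0, 0, -0.11, 0], [0.015, 0, 0, -0.14, 0], [0.015, 0, 0, -0.14, 0], [0.015, 0, 0, -0.14, 0]]], "force": 25}}

```text
t: 38.15
tool_pos: [0.6237, -0.2074, 0.1694]
tcp_rot: [-0.0, 0.698, 0.716, 0.0]
wrist_force: [-0.1, 0.1, -0.8]
grip_width: 0.0267
grip_force: 25.0
```

```bash
python3 g.py 0.5038 0.3718 0.17 -9.1
```

```text
t 38.15 tcp [ 0.6237 -0.2074  0.1694] close 1.5 tilt [ 0.  0. -1.] d [ 5.821e-01 -1.047e-01 -4.000e-04] turn 0.185 or -2.957 j [-0.34  0.57  0.85  1.5  -0.43  1.27  0.58] F [-0.1  0.1 -0.8] w 0.0267
```

>>> {"method": "tcp_steps", "body": {"ticks": [[[0.015, 0.3, -0.05, 0, 0], [0.015, 0.3, -0.05, 0, 0], [0.015, 0.3, -0.05, 0, 0], [0.015, 0.3, -0.05, 0, 0], [0.015, 0.4, -0.09, 0, 0.1], [0.015, 0.566, -0.134, 0, 0.185], [0.015, 0.566, -0.134, 0, 0.185], [0.015, 0.566, -0.134, 0, 0.185], [0.015, 0.566, -0.134, 0, 0.185], [0.015, 0.566, -0.134, 0, 0.185]]]}}

```text
t: 39.15
tool_pos: [0.4968, 0.2776, 0.1679]
tcp_rot: [-0.0, 0.761, 0.649, -0.001]
wrist_force: [0.8, 0.1, -0.7]
grip_width: 0.0268
grip_force: 25.0
```

```bash
python3 g.py 0.5038 0.3718 0.17 -9.1
```

```text
t 39.15 tcp [0.4968 0.2776 0.1679] close -9.1 tilt [-0.002 -0.001 -1.   ] d [ 0.0941 -0.008  -0.0022] turn 0.0 or -3.141 j [-1.28  0.34  0.84  1.74 -0.27  1.18 -0.52] F [ 0.8  0.1 -0.7] w 0.0268
```

>>> {"method": "tcp_steps", "body": {"ticks": [[[0.015, 0.05, -0.004, 0, 0], [0.015, 0.094, -0.008, 0.02, 0], [0.015, 0.094, -0.008, 0.06, 0], [0.015, 0.094, -0.008, 0.085, 0], [0.015, 0.094, -0.008, 0.085, 0], [0.015, 0.094, -0.008, 0.085, 0], [0.015, 0.094, -0.008, 0.085, 0]]]}}

```text
t: 39.85
tool_pos: [0.5065, 0.3701, 0.0859]
tcp_rot: [-0.0, 0.761, 0.649, 0.001]
wrist_force: [0.2, -0.9, -1.0]
grip_width: 0.0264
grip_force: 25.0
```

```bash
python3 v.py c11 240 180 350 350 80 160 200 280; python3 g.py 0.5038 0.3718 0.037 -9.1
```

```text
t 39.95 tcp [0.5064 0.3703 0.0861] close -9.1 tilt [ 0.001  0.002 -1.   ] d [ 0.0009 -0.0029  0.0491] turn -0.0 or 3.141 j [-1.26  0.56  0.74  1.66 -0.42  1.09 -0.56] F [-0.1  0.6 -0.2] w 0.0265
```

View pics/c11.png

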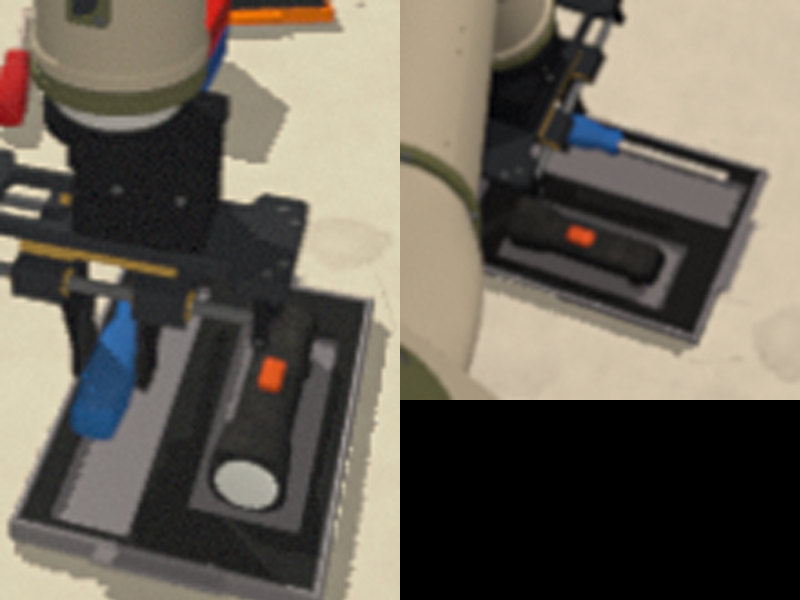

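The torch is in its pocket, at side crop (265,400). The blue driver is above its slot, with the tip at top crop (727,176) and the handle end at side crop (92,430).

```bash
python3 - <<'E'
from lab import *
T=cam("top");S=cam("side");z=.0716
c=np.array([.453,.3323]);a=np.radians(-9.1)
def tr(p): d=p-c;return (np.array([d[0]*np.cos(a)+d[1]*np.sin(a),-d[0]*np.sin(a)+d[1]*np.cos(a)])*1000).round(1)
print("tip",tr(plane(T,[(178.1,212.8)],z)[0,:2]),"handle junction",tr(plane(T,[(80+222/3.333,160+140/3.333)],z)[0,:2]),"end",tr(plane(S,[(265.3,298.5)],z)[0,:2]),"tcp",tr(np.array([.5064,.3703])))
E
```

```text
tip [  47.2 -110.3] handle junction [50.6 -9.4] end [42.6 97.7] tcp [46.7 46. ]
```

```bash
python3 g.py 0.5045 0.3761 0.0365 -9.1
```

```text
t 40.05 tcp [0.5062 0.3703 0.0857] close -9.1 tilt [ 0.001  0.002 -1.   ] d [ 0.0053 -0.0026  0.0492] turn -0.0 or 3.141 j [-1.26  0.56  0.74  1.66 -0.42  1.09 -0.56] F [ 0.3 -0.6 -1.4] w 0.0267
```

>>> {"method": "tcp_steps", "body": {"ticks": [[[0.015, 0.005, -0.0025, 0.01, 0], [0.015, 0.005, -0.0025, 0.03, 0], [0.015, 0.005, -0.0025, 0.042, 0], [0.015, 0.005, -0.0025, 0.047, 0], [0.015, 0.005, -0.0025, 0.048, 0], [0.015, 0.005, -0.0025, 0.048, 0], [0.015, 0.005, -0.0025, 0.048, 0]]]}}

```text
t: 40.75
tool_pos: [0.5045, 0.3755, 0.0372]
tcp_rot: [-0.0, 0.761, 0.649, 0.0]
wrist_force: [-0.6, -0.6, -0.3]
grip_width: 0.0267
grip_force: 25.0
```

```bash
python3 g.py 0.5045 0.3761 0.0365 -9.1
```

```text
t 40.75 tcp [0.5045 0.3755 0.0372] close -9.1 tilt [ 0.001  0.001 -1.   ] d [ 0.0006 -0.0001  0.0007] turn -0.0 or 3.141 j [-1.24  0.62  0.7   1.68 -0.46  1.01 -0.54] F [-0.6 -0.6 -0.3] w 0.0267
```

>>> {"method": "tcp_steps", "body": {"ticks": [[[0.015, 0, 0, 0.001, 0], [0.015, 0, 0, 0.001, 0], [0.045, 0, 0, 0.001, 0], [0.045, 0, 0, 0.001, 0], [0.045, 0, 0, 0.001, 0], [0.045, 0, 0, -0.02, 0], [0.045, 0, 0, -0.06, 0], [0.045, 0, 0, -0.11, 0], [0.045, 0, 0, -0.16, 0], [0.045, 0, 0, -0.16, 0]]]}}

```text
t: 41.75
tool_pos: [0.5071, 0.3765, 0.2039]
tcp_rot: [-0.0, 0.761, 0.648, 0.005]
wrist_force: [0.7, 0.5, -0.2]
grip_width: 0.0448
grip_force: 0.0
```

>>> {"method": "tcp_steps", "body": {"ticks": [[[0.045, -0.3, 0, -0.02, 0], [0.045, -0.3, 0, -0.02, 0], [0.045, -0.3, 0, -0.02, 0], [0.045, -0.3, 0, -0.02, 0], [0.045, -0.3, 0, -0.02, 0], [0.045, -0.3, 0, -0.02, 0], [0.045, -0.3, 0, -0.02, 0], [0.045, -0.3, 0, -0.02, 0]]]}}

```text
t: 42.55
tool_pos: [0.4567, 0.0787, 0.2169]
tcp_rot: [-0.001, 0.762, 0.648, 0.001]
wrist_force: [0.0, 0.5, 0.9]
grip_width: 0.045
grip_force: 0.0
```

```bash
python3 v.py c12 200 140 350 350 80 150 410 290; python3 - <<'E'
from lab import *
S=cam("side");print("red S",label(S,(281,168,302,188),.07))
E
```

```text
red S (53, [494.2, -56.5, 70.0], [42.0, 23.0], 77.7)
```

View pics/c12.png

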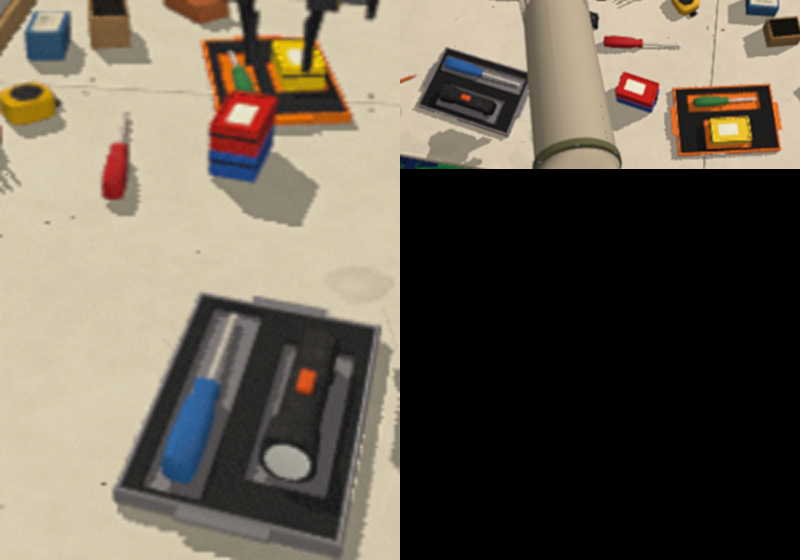

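Both kits look right in this view. The blue tip is close to its slot end, so I check it numerically. I'd been allowed 14 views and this was the 15th, so I view no more.

```bash
python3 - <<'E'
from lab import *
S=cam("side");T=cam("top");c=np.array([.453,.3323]);a=np.radians(-9.1)
tr=lambda P:np.c_[(P-c)@[np.cos(a),np.sin(a)],(P-c)@[-np.sin(a),np.cos(a)]]*1000
def w2(x,y,z): return [*(c+np.array([x*np.cos(a)-y*np.sin(a),x*np.sin(a)+y*np.cos(a)])/1000),z]
for C,n in((S,"S"),(T,"T")):
    g=cv2.cvtColor(C["img"],cv2.COLOR_BGR2GRAY);hsv=cv2.cvtColor(C["img"],cv2.COLOR_BGR2HSV)
    for y in range(-124,-60,4):
        uv=proj(C,[w2(x,y,.02) for x in range(28,62,2)]); v=[int(g[int(round(q[1])),int(round(q[0]))]) for q in uv]; print(n,y,v) if y%4==0 else 0
    m=mask(C,(370,380,545,550) if n=="S" else (140,290,300,415),(100,110,50),(125,255,255));r,b=rect(C,m,.021);print("handle",tr(b/1000).round(0).tolist())
E
```

```text
S -124 [199, 197, 197, 200, 201, 202, 202, 200, 200, 201, 201, 201, 199, 200, 199, 199, 199]
S -120 [134, 136, 182, 201, 201, 201, 202, 201, 202, 202, 200, 202, 199, 199, 200, 202, 201]
S -116 [124, 124, 173, 193, 185, 177, 177, 199, 198, 196, 196, 185, 174, 154, 195, 195, 196]
S -112 [115, 130, 130, 129, 114, 101, 88, 157, 143, 129, 116, 102, 102, 89, 140, 129, 117]
S -108 [80, 72, 61, 52, 52, 45, 41, 72, 62, 62, 54, 46, 41, 41, 78, 65, 51]
S -104 [36, 37, 37, 37, 29, 35, 35, 42, 34, 32, 35, 35, 37, 35, 40, 41, 41]
S -100 [32, 35, 32, 32, 30, 33, 32, 31, 31, 31, 27, 31, 32, 32, 31, 34, 32]
S -96 [52, 35, 38, 41, 48, 48, 60, 43, 49, 43, 43, 42, 48, 56, 38, 38, 39]
S -92 [88, 57, 65, 74, 86, 104, 153, 153, 107, 91, 78, 76, 76, 79, 66, 67, 54]
S -88 [116, 118, 89, 89, 109, 117, 143, 171, 143, 143, 101, 88, 85, 85, 79, 83, 72]
S -84 [119, 118, 119, 118, 118, 118, 119, 156, 169, 140, 119, 119, 118, 115, 95, 79, 79]
S -80 [118, 114, 119, 114, 113, 111, 146, 146, 174, 145, 122, 119, 101, 101, 83, 81, 63]
S -76 [118, 103, 85, 83, 83, 95, 124, 165, 174, 130, 130, 117, 117, 100, 84, 76, 72]
S
[... 1024 characters left out ...]
, 161, 161, 119, 108, 108, 92, 84, 72]
T -88 [105, 105, 85, 74, 74, 93, 93, 141, 173, 173, 141, 141, 113, 113, 100, 83, 77]
T -84 [111, 90, 90, 74, 76, 80, 123, 123, 169, 151, 151, 121, 121, 109, 109, 89, 70]
T -80 [103, 103, 76, 76, 78, 106, 112, 159, 159, 167, 162, 129, 110, 110, 90, 90, 74]
T -76 [110, 90, 90, 79, 79, 100, 100, 148, 168, 168, 141, 135, 113, 101, 101, 77, 77]
T -72 [112, 90, 90, 75, 86, 86, 118, 118, 167, 153, 153, 124, 116, 107, 92, 92, 70]
T -68 [105, 94, 76, 76, 75, 103, 103, 149, 149, 165, 133, 133, 113, 111, 101, 81, 81]
T -64 [111, 90, 86, 78, 78, 90, 131, 131, 167, 167, 141, 115, 115, 103, 98, 83, 67]
handle [[31.0, -2.0], [62.0, -1.0], [59.0, 103.0], [29.0, 103.0]]
```

The blue driver spans about -100 to +104 mm in its ±111 mm slot, so it fits. Handing in.

```bash
python3 -c "
from bench import ctrl
print(ctrl.job_done())"
```

```text
the job is handed in; nothing more can be done
None
```

Both kits are in their pockets, the red case is seated squarely on the blue one and the bystanders were left alone; the job was handed in after about 43 s, though I viewed 15 pictures, one over the 14 allowed.

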